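# Fit the dome glass and retaining ring of a wall lamp

### The arm

A 7-joint arm with a two-finger parallel gripper is mounted at the origin on the work surface. World frame = base frame: x ahead of the robot, y to its left, z up, the work surface at z = 0. Lengths are in m, angles in rad, forces in N, time in s.
With the tool pointing down it reaches from about 0.4 to 0.85 m from the base axis. Payload 4.5 kg.
Tool frame: the origin (TCP) lies on the centre line of the jaws, within the pads' length; the fingertips stand r.tcp_to_tips ahead of it and the grasp point (between the pads) lies 11 mm behind it (r.tcp_to_tips is the distance from the TCP to the fingertips, in m); y points along the fingers, x is the direction in which the jaws open and shut, and the axes are right-handed (so a half turn about y gives the same grasp; the last joint's range is limited). The gripper opens to 88 mm and grips with 3 to 60 N. Pads are 18 mm wide; open, the fingers measure 123 mm over their backs; the gripper's body (75 mm by 187 mm) begins 45 mm behind the grasp point.
Start: joints at [1.187, 0.689, -0.195, 1.565, 0.157, 0.902, -0.215], TCP at [0.254, -0.571, 0.247] pointing down, gripper open.
Joint ranges: [-3.01, 3.01], [-0.46, 2.08], [-1.47, 1.51], [0.13, 2.56], [-1, 4.14], [0.04, 2.09], [-2.66, 2.66]. Speed limits (rad/s): [2.57, 2.57, 3.14, 3.14, 3.14, 3.14, 3.14].

### API

Orientations are given as a unit quaternion [x, y, z, w].
In Python, from plant import r gives the robot as it stands. The module is installed in compiled form; this text tells all that it offers.
- The arm moves only by the shell command python3 -m inch 'ROWS' [OPENING] [FORCE]. ROWS is text: rows parted by semicolons, each of 4 numbers parted by spaces: the shift along the tool's x, y, z in mm, then the turn about the tool's y in degrees. In form: x y z spin; .... A call has 1 to 10 rows; each row is the pose to reach, as a shift and turn from the pose commanded when the call began, along the tool's axes at that moment; what a row does not reach only later rows make up. A row lasts 1/10 s, in which the tool goes at most 50 mm and 8.59 degrees, less where a joint would pass 70% of its speed; a pose out of reach is approached as far as the arm can. A call with a gripper value outside its range is refused whole. OPENING is the gripper command: -1 is shut, 1 is fully open, values between are in proportion, set as the call begins (- or left out, the last holds). The fingers move at their own pace and stop on an object; FORCE is the grip in N (left out, the last holds). Time passes only in rows, so rows that repeat a pose let the fingers close. It gives the time, the measured TCP pose, the force and the opening at its end, in the units of the state.
- r.get_state(): the state, without advancing time (a new reading comes with each control period).
- r.snapshot(name): name is "scene" or "top"; returns a dict with "frame" (384x512x3 uint8, red, green, blue), "intrinsics" (3x3 intrinsics, pixels), "R" (3x3) and "t" (3): a world point X has camera coordinates R X + t. Camera axes: x right, y down, z forward; pixel columns grow to the right and rows downward; lengths in m; the calibration is good to about 2 mm. A picture is of the moment at which its call begins. There is no depth.
- r.finish_job(): hands the job in, once; it reports no verdict.
Trained networks look in the newest picture that a camera, given by its name, has taken for a name from the list of things; names that differ only in an ending like _2 or _b are one class to them, and where a whole thing is asked for, a point or a joint stands for the part that bears it (a point fixed in the world has none). Each returns a list of dicts, best first, with "p" (0 to 1); they miss things now and then, are a little off and sometimes report something else, mostly with a low value. They report only what shows in the picture. A call takes as long as a camera call. They do not tell look-alikes from the thing itself.
- r.trace(camera, name): "region" (384x512 bool, what is visible of it) and "centre" ([row, column] in pixels, amid what is visible of it).
- r.tip_of(camera, name): "centre" ([row, column] in pixels: a listed point, or the origin of a listed thing).
The state is a dict: "clock": time; "q": joint angles; "qd": joint speeds; "joint_torque": joint torques, N m; "tool_pos": TCP position; "eef_rot": TCP orientation; "contact_force": force on the tool from outside, world axes, zero at the start; "moment": the same for the moment, N m; "opening": opening from 0.0 (shut) to 1.0 (fully open).
Only numpy, scipy, OpenCV 4.12 (cv2) and the standard library are available. Lean on these libraries where they do the work, as an engineer would, in place of code of your own. Each camera call takes 0.05 s, during which the arm holds its last target.

### The job

Get this second-hand wall lamp ready for sale: set the small dome glass into the lamp's cell so that it sits flat on its seal, put the metal retaining ring over it and screw the ring down clockwise until it is snug on the glass, neither loose nor forced. Do not press the glass hard against the cell's rim, do not overtighten the ring, and leave the other things on the bench alone.

Things in the scene. Friction and masses are not known exactly. Their poses are not given: they have to be found in the camera images.
- lamp: grey round wall lamp on its back, screwed to a plywood board 150 x 150 x 18 mm fixed on the bench. Base 104 mm across, 46 mm high (from the bench); from its middle a round neck 49 mm outside, the cell, rises open to 72 mm. Origin: centre of the board's underside, at bench level, on the neck's axis; z up
- cell (a point): centre of the cell's mouth, level with its rim, 72 mm above the bench; axes as lamp. Bore 43 mm, wall 3 mm. In the bore lies a black rubber sealing washer, the seat of the glass; its top is 4.5 to 7.5 mm below the rim (differs from lamp to lamp, not measured); it gives 1 mm per 75 N, about 0.3 mm under a snug ring
- thread_start (a point): start of one thread ridge at the rim, 26.5 mm from the axis along the lamp's x; two more starts lie at 120 and 240 degrees. The thread outside the neck is coarse, right-hand, three-start, 57 mm over the ridges; each ridge is 3 mm thick, begins with its top at the rim and falls clockwise (from above) for 150 degrees, 22.5 mm per full turn
- glass: small opal pressed-glass dome lens, about 50 g: round flange 41 mm across, 8 mm thick, its lower edge bevelled 1.2 mm; on it a dome 30 mm across, sides straight from 8 to 28 mm height, rounded off to 38 mm. Origin: centre of the flange's underside, z up through the dome. It stands flange down on the bench
- ring: aluminium retaining ring, about 60 g, 16 mm high, foot down on the bench; outside sixteen-sided, 65 mm across flats (flat centres at 11.25 degrees from its x axis, then every 22.5). Inside 59 mm wide, open below. Origin: centre of its foot, z up. Tightens clockwise from above: runs free, then 0.15 to 0.3 N m is snug, 0.4 too tight; fingers gripping with about 10 N slip on it when it is snug
- lip (a point): centre of the ring's top lip, 14 mm above its foot: the lip is 4 mm thick (12 to 16 mm above the foot) with a 34 mm hole. It goes over the dome and presses on the flange. When it meets the glass the foot is 8.5 to 11.5 mm below the rim and the lugs are 32 to 80 degrees clockwise of the thread starts, depending on the washer; snug is some 5 degrees further
- lug (a point): foot of one of the three thread lugs inside the ring's foot, 28 mm from its centre along the ring's x; the others at 120 and 240 degrees. Each 8 mm long, 3.5 mm high, reaching in to a 51 mm circle. They rest on the ridges; turned clockwise they pass under the starts with the foot 7.5 mm below the rim (1 mm play); turned back past the starts they drop 7.5 mm
- spare_glass: bystander: larger dome glass of another lamp, flange 64 mm across, dome 47 mm, 42 mm high; origin at the centre of its underside
- screwdriver: bystander: screwdriver 190 mm long lying on the bench; origin under its middle
- parts_tray: bystander: open grey plastic tray 130 x 85 x 32 mm with screws; origin at the centre of its underside
Mind the look-alikes: they are no part of the job. Several things look just like the ring: the one meant starts farthest from the robot's base. Leave any purple look-alike of the glass alone.

How it is judged:
On the way:
1. the glass sits flat in the cell, before the ring is on (horizontal distance between glass and cell below 0.002 m and z of glass in the frame of cell below -0.0035 m and angle between glass's own z axis and vertical below 0.06 rad and horizontal distance between ring and cell above 0.05 m), for 0.2 s.
At the end, for the whole second after the job is handed in: The glass is centred in the cell within 2 mm, its underside more than 3.5 mm below the rim and level within 0.05 rad; the ring is on the thread, centred within 3 mm, level within 0.05 rad, its foot more than 8 mm below the rim, and it clamps the glass with more than 5 N; both are at rest (horizontal distance between glass and cell below 0.002 m and z of glass in the frame of cell below -0.0035 m and angle between each of glass, ring's own z axis and vertical below 0.05 rad and horizontal distance between ring and cell below 0.003 m and z of ring in the frame of cell below -0.008 m and contact force between ring and glass above 5 N and linear speed of each of ring, glass below 0.01 m/s); the robot touches nothing.
It fails at once if the ring is overtightened: it presses on the glass with more than 45 N (contact force between ring and glass above 45 N).
It fails at once if the glass is forced against the metal of the cell with more than 30 N (contact force between glass and lamp above 30 N).
It fails at once if a bystander is moved by more than 30 mm (distance of any of spare_glass, screwdriver, parts_tray from where it was at the start of the episode above 0.03 m).
It also fails if it takes over 72 s, if anything falls off the work surface, if the arm or the gripper's body presses on something with over 40 N, if the wrist force passes 120 N, or if a joint passes its speed limit or range.

## Working session

There is one attempt and no reset: what is moved stays moved. The work goes in short steps, Python scripts to look and compute and a shell command to move; the robot and the scene stay as the last step left them, time stands still between calls to the robot, and variables do not carry over. Pictures are saved under pics/ and viewed, and the job is handed in when it is done.

```bash
ls; mkdir -p pics
python3 - <<'E'
from plant import r
import cv2
s=r.get_state()
print({k:(s[k] if not hasattr(s[k],'round') else s[k]) for k in s}); print(r.tcp_to_tips)
for c in("scene","top"):
    d=r.snapshot(c); cv2.imwrite(f"pics/{c}0.png",cv2.cvtColor(d["frame"],cv2.COLOR_RGB2BGR)); print(c,d["intrinsics"],d["R"],d["t"])
    for n in["lamp","glass","ring","spare_glass","screwdriver","parts_tray"]:
        print(n,[(round(x["p"],2),[round(float(v)) for v in x["centre"]],int(x["region"].sum())) for x in r.trace(c,n)])
    for n in["lamp","cell","thread_start","glass","ring","lip","lug"]:
        print(n,[(round(x["p"],2),[round(float(v),1) for v in x["centre"]]) for x in r.tip_of(c,n)])
E
```

```text
pics
{'clock': 0.0, 'q': array([ 1.18681035,  0.6899688 , -0.19450072,  1.5663331 ,  0.15729351,
        0.90247403, -0.2151146 ]), 'qd': array([ 4.85053060e-04, -1.14015082e-03, -1.55332487e-05,  1.62055922e-03,
        7.66000693e-04, -2.01077461e-04, -5.90490374e-04]), 'joint_torque': array([ 3.66884360e-04, -5.27571988e+01, -1.26664750e+00, -1.53427881e+01,
       -5.26259327e-02,  6.63642946e-03,  1.53787732e-04]), 'tool_pos': array([ 0.2532925 , -0.57071171,  0.24592206]), 'eef_rot': array([-0.59252351,  0.38598131, -0.38487025,  0.59313507]), 'contact_force': array([ 1.01609126, -0.34987269, -0.08991916]), 'moment': array([ 0.03893566, -0.0070313 , -0.03906931]), 'opening': 0.9953244493515778}
0.008
scene [[390.74230542   0.         251.95025578]
 [  0.         390.74230542 195.13296204]
 [  0.           0.           1.        ]] [[-0.8152674   0.57886269 -0.01603298]
 [ 0.42341917  0.57699711 -0.69842003]
 [-0.39503831 -0.57618775 -0.71550849]] [ 0.47383756 -0.23524218  1.3236238 ]
lamp [(0.64, [197, 267], 2188)]
glass [(0.72, [273, 379], 283), (0.57, [254, 348], 224)]
ring [
[... 681 characters left out ...]
00578058 -0.98448135]] [0.0240042  0.62763293 1.07102746]
lamp []
glass [(0.53, [237, 170], 155), (0.44, [240, 144], 156)]
ring [(0.88, [250, 353], 315), (0.72, [146, 372], 295)]
spare_glass [(0.58, [161, 179], 299)]
screwdriver [(0.27, [236, 172], 147)]
parts_tray [(0.79, [152, 269], 1282)]
lamp [(0.56, [228.4, 268.8])]
cell [(0.73, [224.7, 267.3]), (0.28, [241.0, 350.9])]
thread_start [(0.71, [214.8, 267.7]), (0.34, [221.5, 264.6]), (0.18, [244.8, 354.3])]
glass [(0.73, [235.9, 170.0]), (0.7, [239.0, 145.6])]
ring [(0.74, [258.8, 318.1]), (0.72, [247.7, 355.2]), (0.26, [220.6, 266.1])]
lip [(0.79, [261.3, 320.0]), (0.66, [247.0, 359.4])]
lug [(0.83, [251.6, 313.9]), (0.79, [238.5, 353.0])]
```

Run:
```python
import cv2
a=cv2.imread("pics/scene0.png");b=cv2.imread("pics/top0.png")
cv2.imwrite("pics/s0c.png",cv2.resize(a[110:310,100:420],None,fx=2.5,fy=2.5,interpolation=cv2.INTER_CUBIC))
cv2.imwrite("pics/t0c.png",cv2.resize(b[100:300,120:400],None,fx=2.8,fy=2.8,interpolation=cv2.INTER_CUBIC))
```

```text
(no output)
```

View pics/s0c.png

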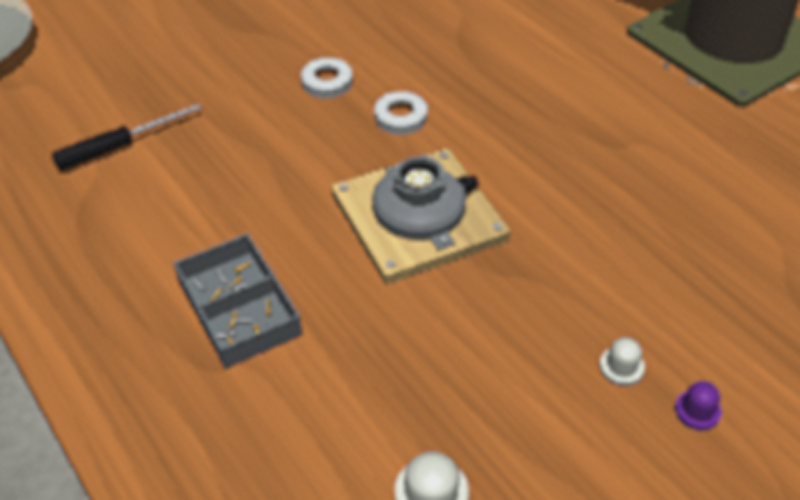

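View pics/t0c.png

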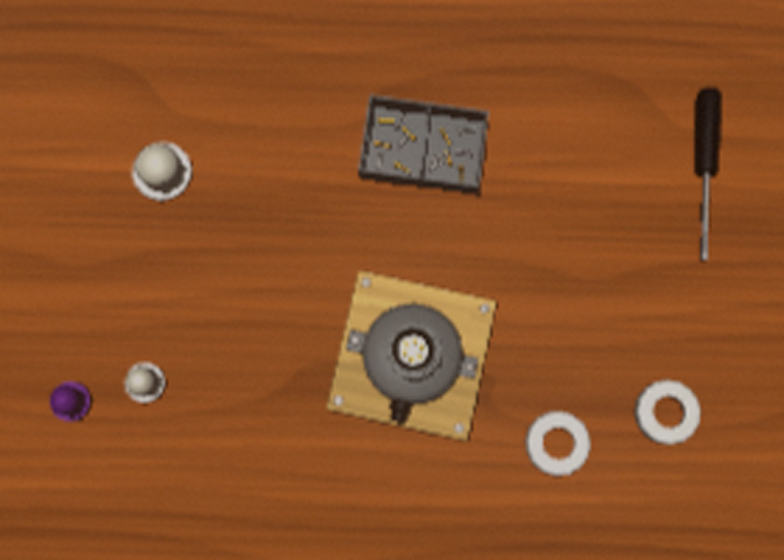

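View pics/top0.png

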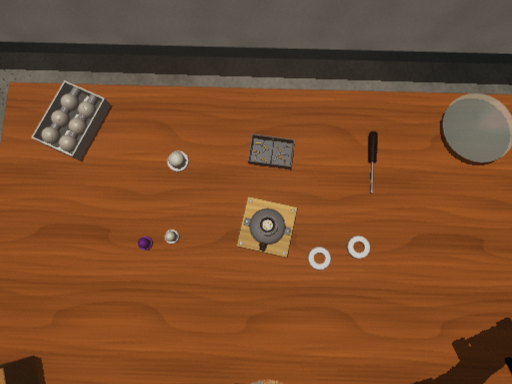

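Top view: lamp at (226,267), white glass (236,171), purple look-alike (243,145), and ring candidates at (258,319) and (247,359). Next I'll locate these accurately.

```bash
cat > h.py <<'E'
import numpy as np, cv2
from plant import r
from scipy.optimize import least_squares, minimize
def bp(d,px,z):
    "pixel [row,col] -> world point at height z"
    ray=d["R"].T@np.linalg.solve(d["intrinsics"],[px[1],px[0],1.0]); c=-d["R"].T@d["t"]
    return c+ray*(z-c[2])/ray[2]
def pj(d,X):
    X=np.atleast_2d(X); p=(d["intrinsics"]@(d["R"]@X.T+d["t"][:,None])); return (p[:2]/p[2]).T  # col,row
def circ(rad,z,n=60):
    a=np.linspace(0,2*np.pi,n,endpoint=False); return np.c_[rad*np.cos(a),rad*np.sin(a),0*a+z]
GL=[np.r_[circ(20.5e-3,0.001),circ(20.5e-3,.008)],np.r_[circ(15e-3,.008),circ(15e-3,.028),circ(13e-3,.033),circ(8e-3,.037),circ(2e-3,.038)]]
RG=[np.r_[circ(32.8e-3,0),circ(32.8e-3,.016)]]
def sil(d,parts,xyz,S=8):
    m=np.zeros((384*S//1,512*S),np.uint8)
    for p in parts:
        h=cv2.convexHull(((pj(d,p+xyz)+.5)*S).astype(np.float32)).astype(np.int32); cv2.fillConvexPoly(m,h,1)
    return m
def cen(m,S=1):
    M=cv2.moments(m,True); return np.array([M["m10"]/M["m00"],M["m01"]/M["m00"]])/S+(0.5/S-.5), M["m00"]/S/S
def locate(d,parts,obs,z0,g):
    "obs: centroid col,row"
    x=np.array(g[:2],float)
    for _ in range(4):
        c=cen(sil(d,parts,np.r_[x,z0]),8)[0]
        a=bp(d,c[::-1],z0+.015)[:2]; b=bp(d,obs[::-1],z0+.015)[:2]; x+=b-a
    return x,cen(sil(d,parts,np.r_[x,z0]),8)[1]
E
python3 - <<'E'
from h import *
D={c:r.snapshot(c) for c in("scene","top")}
import pickle; pickle.dump(D,open("D0.pkl","wb"))
for c,d in D.items():
    f=d["frame"].astype(int)
    sat=f.max(2)-f.min(2); m=((sat<45)&(f.mean(2)>95)).astype(np.uint8)
    cv2.imwrite(f"pics/m_{c}.png",m*255)
    n,l,st,ce=cv2.connectedComponentsWithStats(m)
    for i in range(1,n):
        if 60<st[i,4]<900:
            print(c,i,st[i],ce[i].round(2),bp(d,ce[i][::-1],.01)[:2].round(3))
E
```

```text
scene 2 [222   0  16  15 172] [229.16   6.26] [-0.134 -1.216]
scene 18 [438  52  74  36 396] [475.08  69.46] [-0.547 -0.049]
scene 21 [504  62   8  17  71] [508.76  71.83] [-0.634  0.041]
scene 24 [426  88  70  39 475] [460.46 107.47] [-0.264  0.078]
scene 27 [501 126  11   9  61] [505.97 130.21] [-0.265  0.246]
scene 28 [220 133  21  16 243] [230.28 140.69] [ 0.492 -0.246]
scene 33 [250 147  21  17 260] [259.94 154.92] [ 0.457 -0.132]
scene 34 [152 152  28  12  62] [165.55 157.39] [ 0.699 -0.296]
scene 36 [249 172  38  31 647] [267.18 188.96] [0.529 0.001]
scene 58 [173 212  34  21 341] [188.95 221.74] [ 0.768 -0.023]
scene 63 [181 227  35  23 377] [198.65 238.03] [0.774 0.04 ]
scene 65 [340 245  18  19 258] [348.99 254.66] [0.505 0.299]
scene 66 [258 291  30  30 673] [272.26 305.77] [0.738 0.297]
top 2 [ 93  74  42  10 213] [110.8  79. ] [0.995 0.518]
top 3 [146  74  22  11 110] [155.47  79.79] [0.996 0.377]
top 11 [433  83  24   9 113] [443.27  87.22] [ 0.995 -0.532]
top 37 [251 139  41  27 698] [271.66 152.2 ] [0.769 0.004]
top 39 [168 151  21  21 279] [176.91 160.32] [0.735 0.292]
top 45 [252 212  29  29 403] [264.22 226.73] [0.54  0.021]
top 47 [262 219  11  12  82] [267.01 224.6 ] [0.547 0.013]
top 50 [165 230  14  14 129] [170.84 236.1 ] [0.505 0.295]
top 51 [347 236  23  23 307] [358.27 246.61] [ 0.489 -0.256]
top 53 [308 247  23  23 312] [318.71 257.87] [ 0.454 -0.14 ]
```

Run:
```python
from h import *
import pickle; D=pickle.load(open("D0.pkl","rb"))
f=cv2.cvtColor(D["top"]["frame"],cv2.COLOR_RGB2BGR)
A=[f[225:275,300:380],f[215:265,130:210]]
cv2.imwrite("pics/crops.png",np.vstack([cv2.resize(a,None,fx=6,fy=6,interpolation=cv2.INTER_CUBIC) for a in A]))
f2=cv2.cvtColor(D["scene"]["frame"],cv2.COLOR_RGB2BGR)
cv2.imwrite("pics/scf.png",f2)
def seg(d,col,row,kind):
    f=cv2.resize(d["frame"][row-22:row+22,col-22:col+22],None,fx=8,fy=8,interpolation=cv2.INTER_CUBIC).astype(int)
    m=((f[...,2]>85)).astype(np.uint8)   # blue channel separates white/grey from wood
    n,l,st,ce=cv2.connectedComponentsWithStats(m)
    c0=l[120:232,120:232]; i=np.bincount(c0[c0>0]).argmax()
    m=(l==i).astype(np.uint8)
    cn,_=cv2.findContours(m,cv2.RETR_EXTERNAL,cv2.CHAIN_APPROX_NONE)
    m2=np.zeros_like(m); cv2.drawContours(m2,cn,-1,1,-1)
    c,a=cen(m2,8); return c+[col-22,row-22],a,st[i][:4]/8
for n,P,px,g in(("ring_far",RG,dict(top=(358,247),scene=(230,141)),(.489,-.25)),("ring_near",RG,dict(top=(319,258),scene=(260,155)),(.455,-.137)),("glass",GL,dict(top=(171,236),scene=(348,255)),(.505,.297))):
    for c in px:
        o,a,st=seg(D[c],*px[c],n); x,am=locate(D[c],P,o,0,g); print(n,c,o.round(2),round(a),round(am),x.round(4),np.hypot(*x).round(3))
```

```text
ring_far top [358.34 246.68] 414 431 [ 0.4893 -0.256 ] 0.552
ring_far scene [230.27 140.23] 299 280 [ 0.4891 -0.2512] 0.55
ring_near top [318.95 257.87] 419 425 [ 0.4538 -0.1405] 0.475
ring_near scene [259.92 154.25] 331 311 [ 0.4535 -0.1367] 0.474
glass top [171.22 236.12] 164 161 [0.5055 0.2952] 0.585
glass scene [348.93 254.33] 292 263 [0.5048 0.2978] 0.586
```

View pics/crops.png

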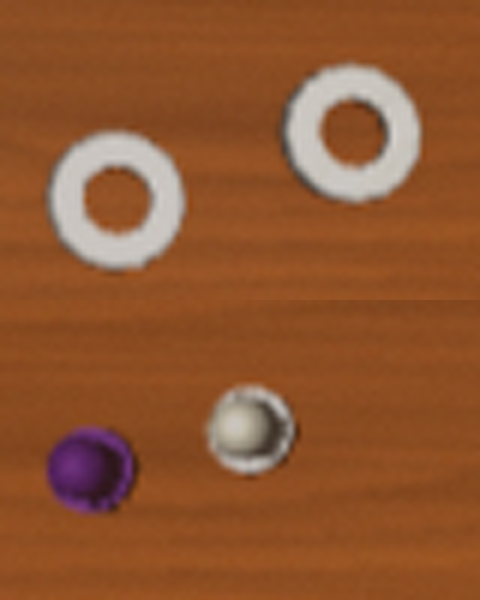

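View pics/scf.png

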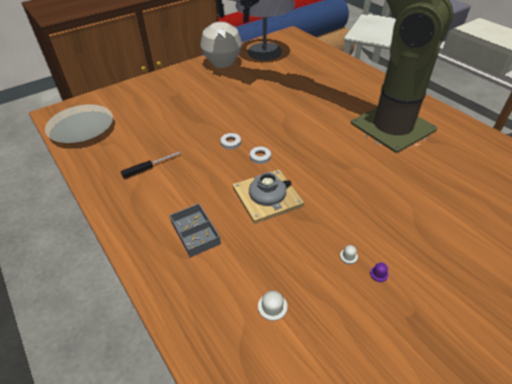

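Ring candidates in the top view are (258,319), 0.475 m from the base, and (247,359), 0.551 m away. The one at (247,359) is meant because it is farther out, and the crop confirms it is a loose ring. The glass is the white one at (236,171). Next is the lamp.

Run:
```python
from h import *
import pickle; D=pickle.load(open("D0.pkl","rb"))
f=cv2.cvtColor(D["top"]["frame"],cv2.COLOR_RGB2BGR); g=cv2.cvtColor(D["scene"]["frame"],cv2.COLOR_RGB2BGR)
cv2.imwrite("pics/lampt.png",cv2.resize(f[190:262,230:305],None,fx=8,fy=8,interpolation=cv2.INTER_CUBIC))
cv2.imwrite("pics/lamps.png",cv2.resize(g[165:225,228:306],None,fx=9,fy=9,interpolation=cv2.INTER_CUBIC))
```

```text
(no output)
```

View pics/lampt.png

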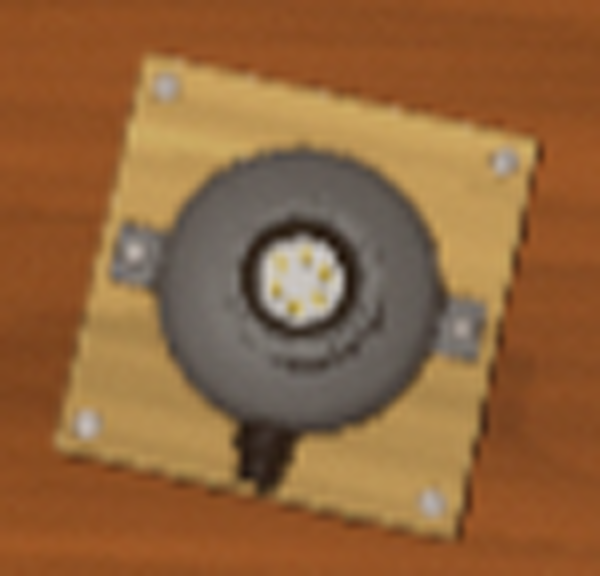

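View pics/lamps.png

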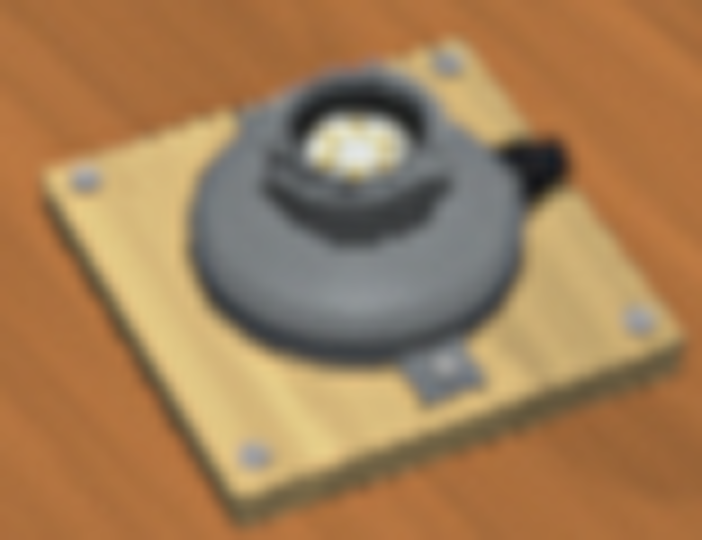

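Run:
```python
from h import *
import pickle; D=pickle.load(open("D0.pkl","rb"))
C=dict(top=(8,230,190,[(148,58),(538,145),(460,540),(58,447)]),scene=(9,228,165,[(45,180),(460,42),(685,340),(240,495)]))
for c,(s,u0,v0,P) in C.items():
    P=(np.array(P,float)+.5)/s-.5+[u0,v0]
    W=np.array([bp(D[c],p[::-1],.018)[:2] for p in P]); 
    e=np.roll(W,-1,0)-W
    print(c,W.mean(0).round(4),np.linalg.norm(e,axis=1).round(4),((np.degrees(np.arctan2(e[:,1],e[:,0])))%90).round(1))
    ctr=W.mean(0)
    t=r.tip_of(c,"thread_start")[0]["centre"]; x=bp(D[c],t,.072)[:2]-ctr; print("ts",x.round(4),np.degrees(np.arctan2(x[1],x[0])).round(0))
    for n in("ring","lug","lip"):
        for k in r.tip_of(c,n)[:2]: print(n,round(k["p"],2),bp(D[c],k["centre"],.014 if n=="lip" else 0)[:2].round(4))
    for z,n in((.072,"cell"),(0,"lamp")):
        for k in r.tip_of(c,n)[:1]: print(n,bp(D[c],k["centre"],z)[:2].round(4))
```

```text
top [0.5404 0.0125] [0.1481 0.1476 0.1496 0.1472] [78.8 79.5 78.6 79. ]
ts [ 0.0197 -0.0007] -2.0
ring 0.81 [ 0.485  -0.2519]
ring 0.69 [ 0.4489 -0.1337]
lug 0.81 [ 0.5157 -0.2335]
lug 0.75 [ 0.4685 -0.1287]
lip 0.55 [ 0.4403 -0.1398]
lip 0.52 [ 0.4845 -0.2552]
cell [0.5358 0.0261]
lamp [0.5362 0.0185]
scene [0.5435 0.0206] [0.1478 0.1482 0.1467 0.1452] [79.7 79.  78.6 79.5]
ts [ 0.0251 -0.0081] -18.0
ring 0.64 [ 0.4565 -0.1301]
ring 0.63 [ 0.4934 -0.2524]
lug 0.82 [ 0.4843 -0.1124]
lug 0.68 [ 0.5129 -0.2177]
lip 0.64 [ 0.5043 -0.2524]
lip 0.55 [ 0.4541 -0.1345]
cell [0.5405 0.0186]
lamp [0.5388 0.0151]
```

```bash
cat > ov.py <<'E'
from h import *
import pickle,sys; D=pickle.load(open("D0.pkl","rb"))
def ov(c,x,y,yaw,u0,v0,w,h,s):
    d=D[c]; f=cv2.cvtColor(d["frame"],cv2.COLOR_RGB2BGR)[v0:v0+h,u0:u0+w]
    f=cv2.resize(f,None,fx=s,fy=s,interpolation=cv2.INTER_CUBIC)
    R=np.array([[np.cos(yaw),-np.sin(yaw),0],[np.sin(yaw),np.cos(yaw),0],[0,0,1]])
    q=.075*np.array([[-1,-1],[1,-1],[1,1],[-1,1]])
    S=[(np.c_[q,[.018]*4],(0,255,0)),(np.c_[q,[0]*4],(0,180,0)),(circ(.0215,.072),(0,0,255)),(circ(.0245,.072),(255,0,255)),(circ(.052,.03),(255,255,0))]
    for P,col in S:
        p=(pj(d,P@R.T+[x,y,0])-[u0,v0]+.5)*s-.5
        cv2.polylines(f,[p.round().astype(np.int32)],True,col,1)
    return f
a=np.radians(-10.9)
cv2.imwrite("pics/%s.png"%sys.argv[1],np.hstack([ov("top",float(sys.argv[2]),float(sys.argv[3]),a,232,192,70,70,5.6),ov("scene",float(sys.argv[4]),float(sys.argv[5]),a,230,163,72,70,5.6)]))
E
python3 ov.py ov1 .5404 .0125 .5435 .0206
```

```text
(no output)
```

View pics/ov1.png

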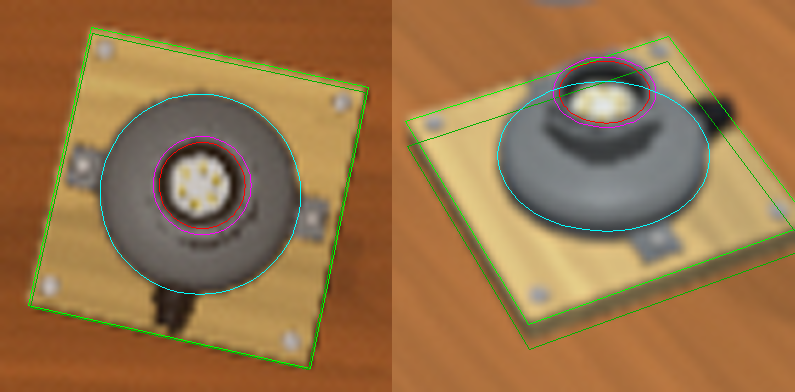

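Run:
```python
from h import *
import pickle; D=pickle.load(open("D0.pkl","rb"))
def o(c,parts,x,u,v,s=9,w=22):
    d=D[c]; f=cv2.cvtColor(d["frame"],cv2.COLOR_RGB2BGR)[v-w:v+w,u-w:u+w]; f=cv2.resize(f,None,fx=s,fy=s,interpolation=cv2.INTER_CUBIC)
    for P in parts:
        h=cv2.convexHull(((pj(d,P+np.r_[x,0])-[u-w,v-w]+.5)*s-.5).astype(np.float32)).round().astype(np.int32); cv2.polylines(f,[h],True,(0,255,0),1)
    return f
rg=RG+[circ(.017,.016)]
cv2.imwrite("pics/ov2.png",np.vstack([np.hstack([o("top",rg,[.4893,-.256],358,247,7),o("scene",rg,[.4891,-.2512],230,141,7)]),np.hstack([o("top",GL,[.5055,.2952],171,236,7),o("scene",GL,[.5048,.2978],349,254,7)])]))
for c in D: print(c,(-D[c]["R"].T@D[c]["t"]).round(3))
```

```text
scene [1.009 0.624 0.79 ]
top [0.429 0.034 1.165]
```

View pics/ov2.png

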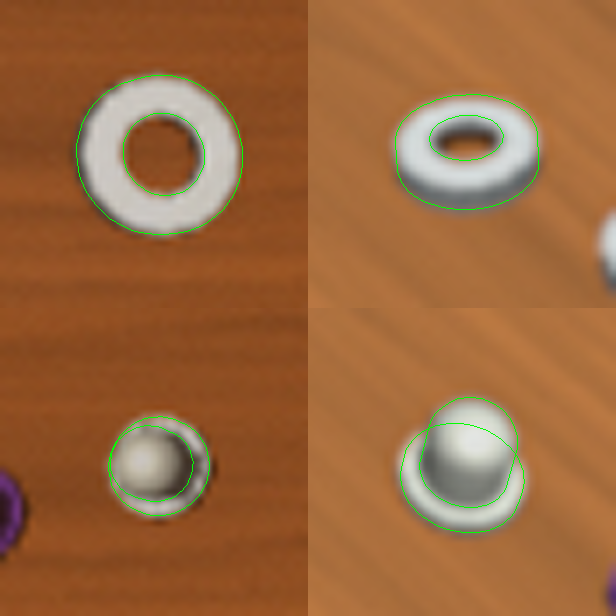

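```bash
cat > go.py <<'E'
import sys
from h import *
from scipy.spatial.transform import Rotation as Ro
def st():
    s=r.get_state(); R=Ro.from_quat(s["eef_rot"]).as_matrix(); return s,R
def yaw(R): return np.degrees(np.arctan2(R[1,0],R[0,0]))
def plan(x,y,z,yw=None):
    s,R=st(); d=R.T@(np.array([x,y,z])-s["tool_pos"])*1000
    sp=0
    if yw is not None: sp=-((yw-yaw(R)+90)%180-90)
    print("shift mm",d.round(2),"spin",round(sp,2),"(alt %+.0f)"%(sp-180*np.sign(sp or 1)))
def show():
    s,R=st(); print("t",round(s["clock"],2),"tcp",s["tool_pos"].round(4),"yaw",round(yaw(R),2),"tilt",np.degrees(np.arccos(-R[2,1])).round(2),"q",s["q"].round(2),"F",s["contact_force"].round(1),"M",s["moment"].round(2),"op",round(s["opening"]*88,1))
if __name__=="__main__":
    show()
    if len(sys.argv)>1: plan(*map(float,sys.argv[1:]))
E
python3 go.py .505 .2965 .10; python3 -c "
from go import *
print(st()[1].round(3))"
```

```text
t 2.1 tcp [ 0.2536 -0.5713  0.2468] yaw -66.06 tilt 0.01 q [ 1.19  0.69 -0.19  1.57  0.16  0.9  -0.22] F [ 0.4 -0.4  0.3] M [-0.02  0.02  0.01] op 87.8
shift mm [-691.11  146.68  581.89] spin 0 (alt -180)
[[ 0.406  0.     0.914]
 [-0.914 -0.     0.406]
 [ 0.    -1.     0.   ]]
```

```bash
python3 -m inch '-260 30 330 0;-260 30 330 0;-260 30 330 0;-260 30 330 0;-260 30 330 0;-260 30 330 0;-260 30 330 0;-260 30 330 0;-260 30 330 0;-260 30 330 0' 1; python3 go.py .505 .2965 .12
```

```text
clock: 3.1
tool_pos: [0.4519, -0.1957, 0.2168]
eef_rot: [-0.593, 0.383, -0.383, 0.595]
contact_force: [-0.9, -0.5, 0.3]
opening: 1.001
t 3.1 tcp [ 0.4519 -0.1957  0.2168] yaw -65.61 tilt 0.14 q [ 0.4   0.56 -0.13  1.99  0.13  0.59 -0.96] F [-0.9 -0.5  0.3] M [-0.04  0.01 -0.02] op 88.1
shift mm [-426.24   97.74  251.36] spin 0 (alt -180)
```

```bash
python3 -m inch '-426 90 251 -83;-426 90 251 -83;-426 90 251 -83;-426 90 251 -83;-426 90 251 -83;-426 90 251 -83;-426 90 251 -83;-426 90 251 -83;-426 90 251 -83;-426 90 251 -83' 0; python3 -m inch '0 0 0 0'; python3 go.py .505 .2965 .05 17
python3 - <<'E'
from h import *
for c in("top","scene"):
    d=r.snapshot(c); cv2.imwrite(f"pics/g1{c}.png",cv2.cvtColor(d["frame"],cv2.COLOR_RGB2BGR))
E
```

```text
clock: 4.1
tool_pos: [0.5075, 0.2885, 0.1268]
eef_rot: [0.7, 0.105, -0.105, -0.699]
contact_force: [0.5, 0.1, -0.2]
opening: 0.499
clock: 4.2
tool_pos: [0.5059, 0.2965, 0.1267]
eef_rot: [-0.696, -0.108, 0.106, 0.702]
contact_force: [-1.4, -0.3, -0.4]
opening: 0.498
t 4.2 tcp [0.5059 0.2965 0.1267] yaw 17.4 tilt 0.45 q [-0.38  0.82 -0.39  1.78  0.49  0.63 -0.76] F [-1.4 -0.3 -0.4] M [-0.01 -0.02 -0.02] op 43.8
shift mm [-1.11 76.7  -0.24] spin 0.4 (alt -180)
```

View pics/g1scene.png

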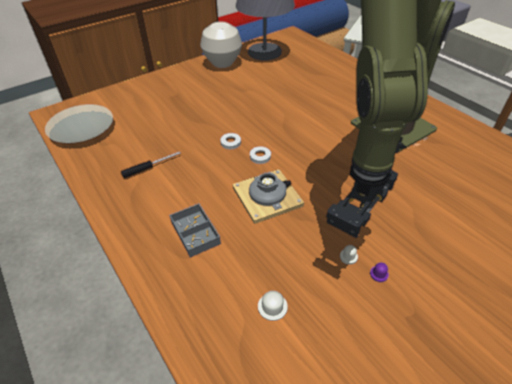

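```bash
python3 -m inch '-1 60 0 0;-1 60 0 0;-1 95 0 0;-1 108 0 0;-1 108 0 0;-1 108 0 0'; python3 -m inch '0 0 0 0;0 0 0 0;0 0 0 0;0 0 0 0;0 0 0 0;0 0 0 0' -1 15; python3 go.py .505 .2965 .05 17;python3 - <<'E'
from h import *
for c in("top","scene"):
    d=r.snapshot(c); cv2.imwrite(f"pics/g2{c}.png",cv2.cvtColor(d["frame"],cv2.COLOR_RGB2BGR))
E
python3 -c "
import cv2,numpy as np
a=cv2.imread('pics/g2scene.png')[215:285,315:395];b=cv2.imread('pics/g2top.png')[200:270,130:210]
cv2.imwrite('pics/g2.png',cv2.resize(np.hstack([a,b]),None,fx=5,fy=5,interpolation=2))"
```

```text
clock: 4.9
tool_pos: [0.5057, 0.2882, 0.0203]
eef_rot: [0.7, 0.104, -0.103, -0.699]
contact_force: [-0.5, 0.1, 0.9]
opening: 0.502
clock: 5.5
tool_pos: [0.5059, 0.2891, 0.0205]
eef_rot: [-0.699, -0.105, 0.103, 0.7]
contact_force: [-0.8, -0.3, 7.3]
opening: 0.331
t 5.5 tcp [0.5059 0.2891 0.0205] yaw 16.93 tilt 0.13 q [-0.44  0.98 -0.27  1.82  0.59  0.42 -0.85] F [-0.8 -0.3  7.3] M [-0.14 -0.08  0.07] op 29.1
shift mm [  1.37 -29.54   7.36] spin -0.07 (alt +180)
```

View pics/g2.png

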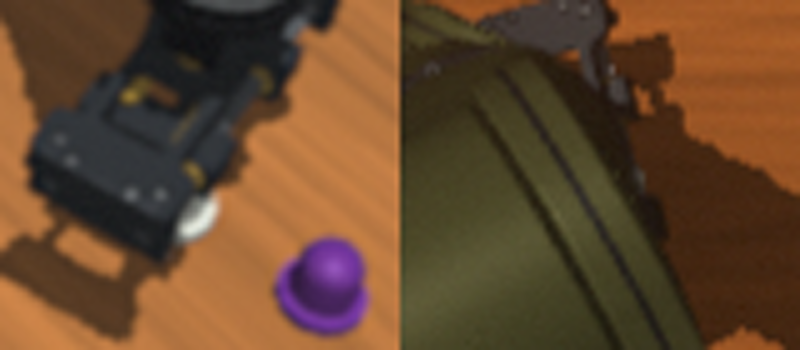

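```bash
python3 -m inch '0 0 0 0;0 0 0 0;0 0 0 0' 0; python3 -m inch '1.4 0 7.4 0;1.4 0 7.4 0;1.4 0 7.4 0;1.4 0 7.4 0'; python3 go.py .505 .2965 .0205; python3 -m inch '0 0 0 0;0 0 0 0;0 0 0 0;0 0 0 0;0 0 0 0;0 0 0 0' -1 15; python3 go.py .505 .2965 .05 17
```

```text
clock: 5.9
tool_pos: [0.5049, 0.2886, 0.0191]
eef_rot: [0.699, 0.104, -0.104, -0.699]
contact_force: [0.1, -0.1, 0.6]
opening: 0.504
clock: 6.3
tool_pos: [0.5042, 0.2961, 0.0191]
eef_rot: [0.699, 0.104, -0.104, -0.699]
contact_force: [-0.0, -0.4, -0.1]
opening: 0.496
t 6.3 tcp [0.5042 0.2961 0.0191] yaw 16.95 tilt 0.02 q [-0.45  0.99 -0.27  1.81  0.58  0.42 -0.85] F [-0.  -0.4 -0.1] M [-0.03 -0.08 -0.04] op 43.7
shift mm [ 0.92 -1.44  0.13] spin 0 (alt -180)
clock: 6.9
tool_pos: [0.5042, 0.2961, 0.0191]
eef_rot: [0.699, 0.104, -0.104, -0.699]
contact_force: [-0.1, -0.6, -0.0]
opening: 0.338
t 6.9 tcp [0.5042 0.2961 0.0191] yaw 16.94 tilt 0.01 q [-0.45  0.99 -0.27  1.81  0.58  0.42 -0.85] F [-0.1 -0.6 -0. ] M [-0.11 -0.06 -0.01] op 29.7
shift mm [  0.87 -30.87   0.13] spin -0.06 (alt +180)
```

```bash
python3 -m inch '0 -40 0 0;0 -90 0 0;0 -105 0 0;0 -105 0 0;0 -105 0 0'; python3 go.py .542 .0165 .120 -34
```

```text
clock: 7.4
tool_pos: [0.504, 0.2957, 0.1236]
eef_rot: [0.7, 0.104, -0.104, -0.699]
contact_force: [0.0, 0.6, -1.5]
opening: 0.331
t 7.4 tcp [0.504  0.2957 0.1236] yaw 16.93 tilt 0.05 q [-0.39  0.83 -0.39  1.79  0.5   0.63 -0.77] F [ 0.   0.6 -1.5] M [-0.06 -0.15  0.04] op 29.1
shift mm [ -44.93    3.83 -278.15] spin 50.93 (alt -129)
```

```bash
python3 -m inch '-45 0 -278 51;-45 0 -278 51;-45 0 -278 51;-45 0 -278 51;-45 0 -278 51;-45 0 -278 51;-45 0 -278 51;-45 0 -278 51;-45 0 -278 51' ; python3 -m inch '0 0 0 0;0 0 0 0;0 0 0 0'; python3 go.py .542 .0165 .120 -34;python3 - <<'E'
from h import *
import pickle
D={}
for c in("top","scene"):
    d=D[c]=r.snapshot(c); cv2.imwrite(f"pics/g3{c}.png",cv2.cvtColor(d["frame"],cv2.COLOR_RGB2BGR))
pickle.dump(D,open("D3.pkl","wb"))
a=cv2.imread('pics/g3scene.png')[120:230,220:320];b=cv2.imread('pics/g3top.png')[170:280,220:320]
cv2.imwrite('pics/g3.png',cv2.resize(np.hstack([a,b]),None,fx=4,fy=4,interpolation=2))
E
```

```text
clock: 8.3
tool_pos: [0.5414, 0.019, 0.1232]
eef_rot: [-0.676, 0.207, -0.205, 0.677]
contact_force: [-0.9, 1.0, 0.7]
opening: 0.338
clock: 8.6
tool_pos: [0.5421, 0.018, 0.1241]
eef_rot: [-0.676, 0.207, -0.207, 0.676]
contact_force: [0.4, -0.2, -1.9]
opening: 0.331
t 8.6 tcp [0.5421 0.018  0.1241] yaw -33.97 tilt 0.02 q [ 0.    0.77 -0.2   1.92  0.3   0.48 -1.01] F [ 0.4 -0.2 -1.9] M [-0.04 -0.03  0.05] op 29.1
shift mm [ 0.76  4.14 -1.29] spin 0.03 (alt -180)
```

View pics/g3.png

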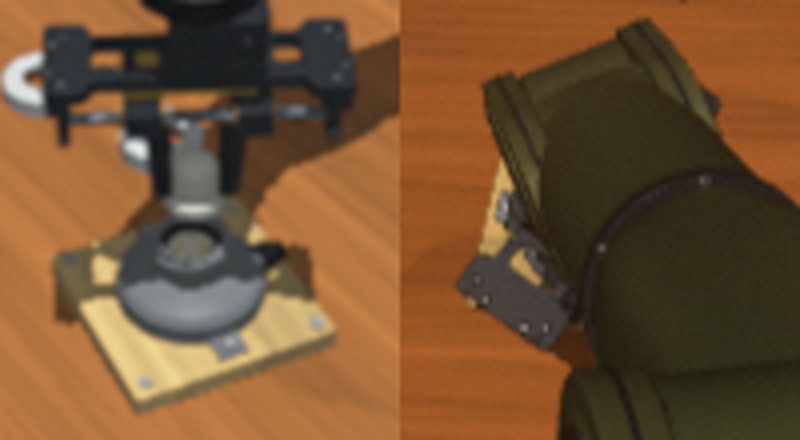

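```bash
cat > ov3.py <<'E'
from h import *
import pickle,sys
D=pickle.load(open(sys.argv[1],"rb")); d=D["scene"]
tx,ty,tz=map(float,sys.argv[3:6]); lx,ly=map(float,sys.argv[6:8])
u0,v0,w,h,s=240,148,56,66,9
f=cv2.cvtColor(d["frame"],cv2.COLOR_RGB2BGR)[v0:v0+h,u0:u0+w]; f=cv2.resize(f,None,fx=s,fy=s,interpolation=cv2.INTER_CUBIC)
g=f.copy()
def T(P): return ((pj(d,P)-[u0,v0]+.5)*s-.5)
for P in GL: cv2.polylines(f,[cv2.convexHull(T(P+[tx,ty,tz-.0191]).astype(np.float32)).round().astype(np.int32)],True,(0,255,0),1)
a=np.radians(-10.9)
R=np.array([[np.cos(a),-np.sin(a),0],[np.sin(a),np.cos(a),0],[0,0,1]])
q=.075*np.array([[-1,-1],[1,-1],[1,1],[-1,1]])
for P,col in((circ(.0215,.072),(0,0,255)),(circ(.0245,.072),(255,0,255)),(np.c_[q,[.018]*4]@R.T,(0,255,0)),(circ(.052,.03),(255,255,0))): cv2.polylines(f,[T(P+[lx,ly,0]).round().astype(np.int32)],True,col,1)
cv2.imwrite(sys.argv[2],np.hstack([f,g])[:, :800] if False else f); cv2.imwrite(sys.argv[2].replace(".png","_raw.png"),g)
E
python3 ov3.py D3.pkl pics/o3.png .5421 .018 .1241 .5435 .0206
```

```text
(no output)
```

View pics/o3.png

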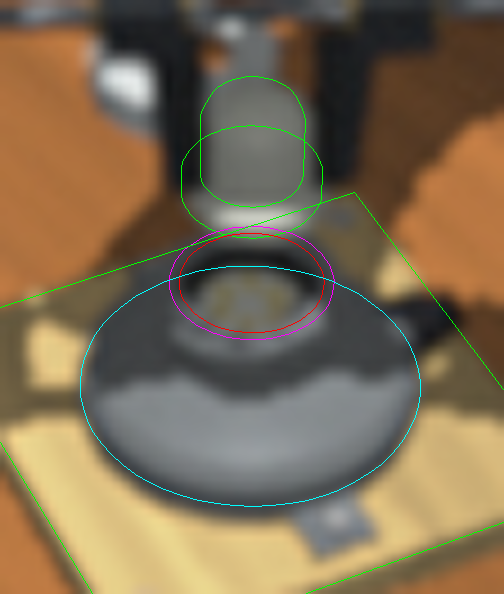

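View pics/o3_raw.png

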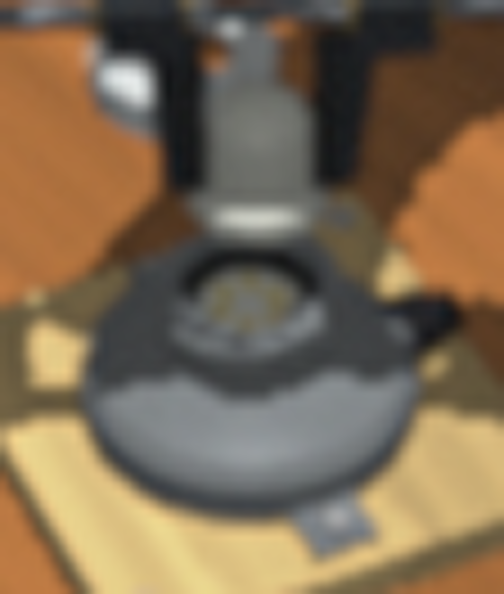

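```bash
cat > ov4.py <<'E'
from h import *
import pickle,sys
D=pickle.load(open("D0.pkl","rb")); o=[]
for c,(u0,v0),l in(("scene",(248,168),sys.argv[1:3]),("top",(250,206),sys.argv[3:5])):
    d=D[c]; w,h,s=38,40,10.5
    f=cv2.cvtColor(d["frame"],cv2.COLOR_RGB2BGR)[v0:v0+h,u0:u0+w]; f=cv2.resize(f,None,fx=s,fy=s,interpolation=cv2.INTER_CUBIC); f=cv2.convertScaleAbs(f,alpha=1.3)
    T=lambda P:((pj(d,P)-[u0,v0]+.5)*s-.5)
    for P,col in((circ(.0215,.072),(0,0,255)),(circ(.0245,.072),(255,0,255)),(circ(.0285,.070),(255,255,0)),(circ(.0215,.066),(0,255,0))): cv2.polylines(f,[T(P+[float(l[0]),float(l[1]),0]).round().astype(np.int32)],True,col,1)
    o.append(f)
cv2.imwrite(sys.argv[5],np.hstack(o))
E
python3 ov4.py .5435 .0206 .5404 .0125 pics/o4.png
```

View pics/o4.png

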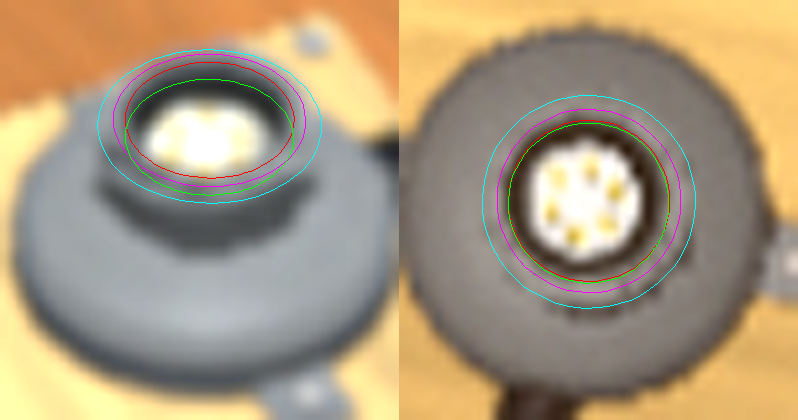

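```bash
python3 -m inch '2.7 15 2.9 0;2.7 29 2.9 0;2.7 29 2.9 0;2.7 29 2.9 0;2.7 29 2.9 0' ; python3 go.py;python3 - <<'E'
from h import *
import pickle
D={"scene":r.snapshot("scene")}
pickle.dump(D,open("D4.pkl","wb"))
E
python3 ov3.py D4.pkl pics/o5.png .546 .0189 .0951 .5435 .0206
```

```text
clock: 9.2
tool_pos: [0.5463, 0.0181, 0.0953]
eef_rot: [-0.676, 0.207, -0.207, 0.676]
contact_force: [0.5, -0.9, -0.6]
opening: 0.335
t 9.2 tcp [0.5463 0.0181 0.0953] yaw -34.06 tilt 0.02 q [-0.01  0.82 -0.18  1.92  0.32  0.43 -1.02] F [ 0.5 -0.9 -0.6] M [-0.07 -0.04 -0.03] op 29.5
```

View pics/o5_raw.png

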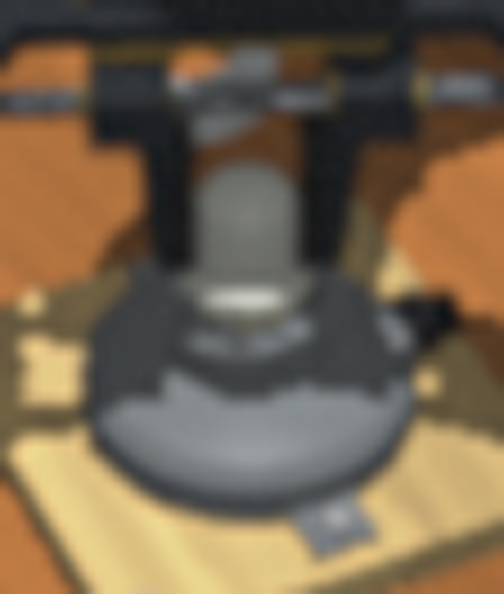

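View pics/o5.png

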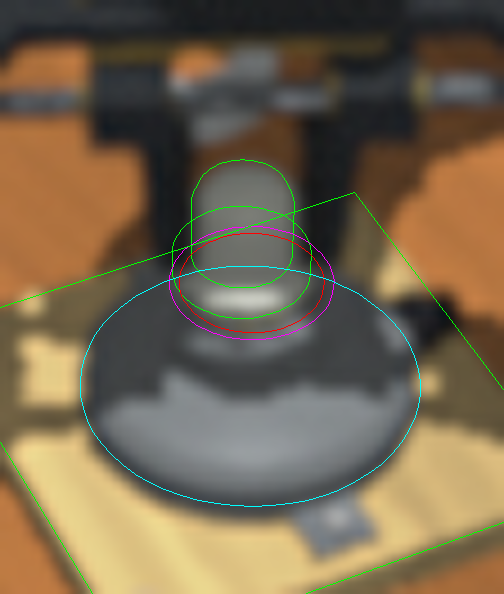

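```bash
python3 -m inch '0 4 0 0;0 4 0 0;0 4 0 0' - 10; python3 -m inch '0 1 0 0;0 1 0 0'; python3 go.py
```

```text
clock: 9.55
tool_pos: [0.546, 0.018, 0.0912]
eef_rot: [0.676, -0.207, 0.207, -0.676]
contact_force: [-0.3, -0.6, -0.2]
opening: 0.336
clock: 9.75
tool_pos: [0.5459, 0.0177, 0.0907]
eef_rot: [0.676, -0.207, 0.207, -0.676]
contact_force: [-2.0, -0.5, 3.9]
opening: 0.337
t 9.75 tcp [0.5459 0.0177 0.0907] yaw -34.07 tilt 0.03 q [-0.01  0.83 -0.17  1.92  0.32  0.42 -1.02] F [-2.  -0.5  3.9] M [-0.1   0.27  0.01] op 29.6
```

```bash
python3 -m inch '-1 0 -0.7 0;-1 0 -0.7 0;-1 0 -0.7 0'; python3 go.py; python3 -m inch '0 0.8 0 0;0 0.8 0 0'; python3 go.py
```

```text
clock: 10.05
tool_pos: [0.5456, 0.0178, 0.0906]
eef_rot: [-0.676, 0.207, -0.208, 0.676]
contact_force: [1.2, -1.0, 4.4]
opening: 0.33
t 10.05 tcp [0.5456 0.0178 0.0906] yaw -34.08 tilt 0.1 q [-0.01  0.83 -0.17  1.93  0.32  0.41 -1.02] F [ 1.2 -1.   4.4] M [-0.25 -0.28  0.05] op 29.0
clock: 10.25
tool_pos: [0.5452, 0.0175, 0.0898]
eef_rot: [0.676, -0.207, 0.208, -0.676]
contact_force: [-0.4, -1.6, 7.7]
opening: 0.335
t 10.25 tcp [0.5452 0.0175 0.0898] yaw -34.08 tilt 0.06 q [-0.01  0.83 -0.17  1.93  0.32  0.41 -1.02] F [-0.4 -1.6  7.7] M [-0.35 -0.09  0.01] op 29.5
```

```bash
python3 -m inch '0.4 0 -0.6 0;0.6 0 -0.8 0;0.6 0 -0.8 0'; python3 go.py; python3 -m inch '0.4 0 -0.6 0;0.6 0 -0.8 0;0.6 0 -0.8 0'; python3 go.py
```

```text
clock: 10.55
tool_pos: [0.5452, 0.0173, 0.0898]
eef_rot: [-0.676, 0.207, -0.207, 0.676]
contact_force: [-0.3, -0.4, 6.9]
opening: 0.335
t 10.55 tcp [0.5452 0.0173 0.0898] yaw -34.05 tilt 0.05 q [-0.01  0.83 -0.17  1.93  0.32  0.41 -1.02] F [-0.3 -0.4  6.9] M [-0.09 -0.07 -0.01] op 29.5
clock: 10.85
tool_pos: [0.5451, 0.0171, 0.0897]
eef_rot: [-0.676, 0.207, -0.207, 0.677]
contact_force: [0.8, 0.4, 5.3]
opening: 0.333
t 10.85 tcp [0.5451 0.0171 0.0897] yaw -34.0 tilt 0.08 q [-0.01  0.83 -0.17  1.93  0.32  0.41 -1.02] F [0.8 0.4 5.3] M [ 0.25 -0.04  0.  ] op 29.3
```

```bash
python3 -m inch '0 0 0 0;0 0 0 0;0 0 0 0'; python3 go.py;  python3 -m inch '0 1 0 0;0 1 0 0;0 1 0 0'; python3 go.py
python3 - <<'E'
from h import *
import pickle
D={"scene":r.snapshot("scene")}
pickle.dump(D,open("D5.pkl","wb"))
E
python3 ov3.py D5.pkl pics/o6.png .545 .0170 .089 .5435 .0206
```

```text
clock: 11.15
tool_pos: [0.5451, 0.0171, 0.0897]
eef_rot: [-0.676, 0.207, -0.207, 0.677]
contact_force: [-0.3, 1.8, 5.2]
opening: 0.336
t 11.15 tcp [0.5451 0.0171 0.0897] yaw -34.0 tilt 0.08 q [-0.01  0.83 -0.17  1.93  0.32  0.41 -1.02] F [-0.3  1.8  5.2] M [ 0.29 -0.05  0.04] op 29.6
clock: 11.45
tool_pos: [0.5445, 0.0166, 0.0887]
eef_rot: [-0.676, 0.207, -0.207, 0.676]
contact_force: [-1.9, -0.0, 6.6]
opening: 0.339
t 11.45 tcp [0.5445 0.0166 0.0887] yaw -34.02 tilt 0.04 q [-0.01  0.83 -0.17  1.93  0.32  0.41 -1.02] F [-1.9 -0.   6.6] M [0.04 0.14 0.03] op 29.8
```

View pics/o6_raw.png

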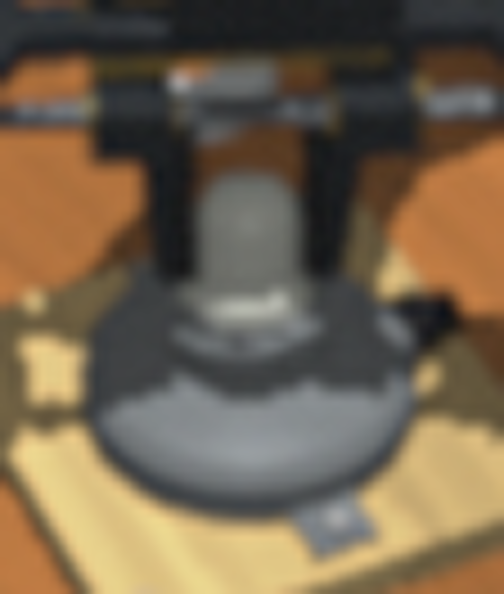

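```bash
python3 -m inch '-0.3 1 -0.6 0;-0.3 1 -0.6 0;-0.3 1 -0.6 0'; python3 go.py; python3 -m inch '0 1 0 0;0 1 0 0;0 1 0 0'; python3 go.py
```

```text
clock: 11.8
tool_pos: [0.5435, 0.0158, 0.0873]
eef_rot: [0.676, -0.208, 0.206, -0.676]
contact_force: [-1.3, 0.1, 4.3]
opening: 0.341
t 11.8 tcp [0.5435 0.0158 0.0873] yaw -34.05 tilt 0.09 q [-0.01  0.83 -0.17  1.93  0.32  0.41 -1.02] F [-1.3  0.1  4.3] M [ 0.03  0.28 -0.01] op 30.0
clock: 12.1
tool_pos: [0.5434, 0.0157, 0.0866]
eef_rot: [0.676, -0.207, 0.207, -0.676]
contact_force: [-1.9, -0.9, 8.5]
opening: 0.334
t 12.1 tcp [0.5434 0.0157 0.0866] yaw -34.04 tilt 0.09 q [-0.01  0.83 -0.17  1.93  0.33  0.4  -1.02] F [-1.9 -0.9  8.5] M [-0.03  0.49  0.03] op 29.4
```

```bash
python3 - <<'E'
from h import *
import pickle
D={"scene":r.snapshot("scene")}
pickle.dump(D,open("D6.pkl","wb"))
E
python3 ov3.py D6.pkl pics/o7.png .5434 .0157 .0866 .5435 .0206
```

```text
(no output)
```

View pics/o7_raw.png

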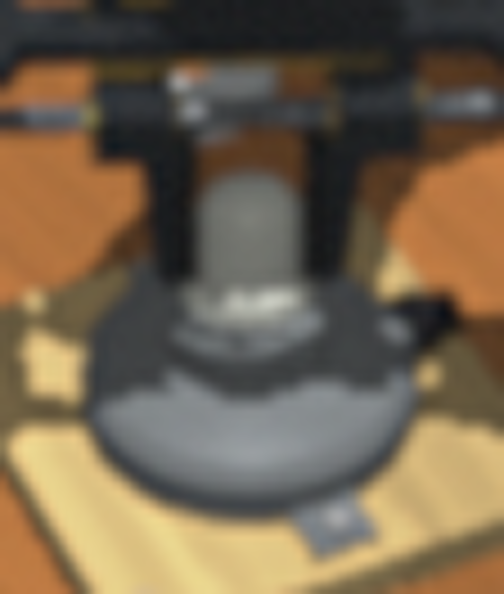

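View pics/o7.png

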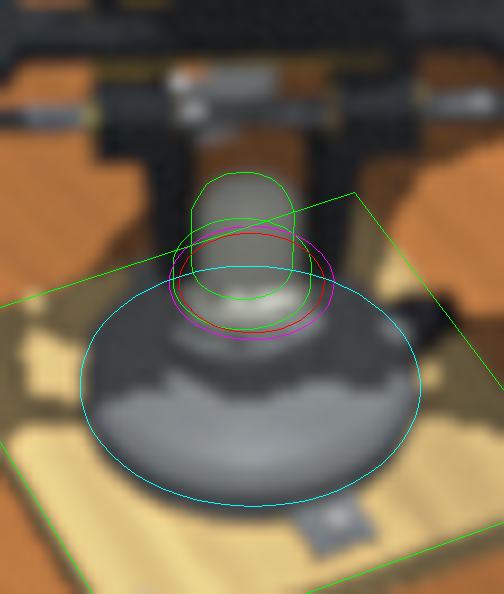

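```bash
python3 -m inch '0 0 0 0;0 0 0 0;0 0 0 0' -0.15; python3 go.py
python3 - <<'E'
from h import *
import pickle
D={"scene":r.snapshot("scene")}
pickle.dump(D,open("D7.pkl","wb"))
E
python3 ov3.py D7.pkl pics/o8.png .5434 .0157 .0866 .5435 .0206
```

```text
clock: 12.45
tool_pos: [0.5429, 0.0159, 0.086]
eef_rot: [0.676, -0.208, 0.206, -0.676]
contact_force: [-4.0, 0.7, -0.1]
opening: 0.426
t 12.45 tcp [0.5429 0.0159 0.086 ] yaw -34.03 tilt 0.16 q [-0.01  0.84 -0.17  1.93  0.33  0.4  -1.02] F [-4.   0.7 -0.1] M [0.19 0.68 0.02] op 37.5
```

View pics/o8_raw.png

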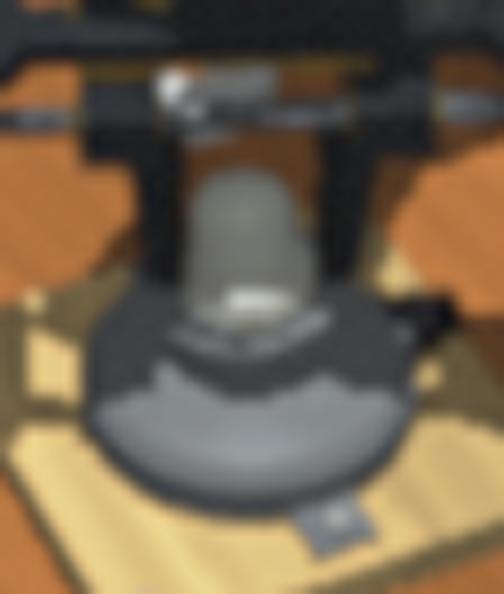

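```bash
python3 -m inch '0 0 0 0;0 0 0 0;0 -10 0 0;0 -60 0 0;0 -60 0 0;0 -60 0 0;0 -60 0 0' 0.2; python3 go.py
python3 - <<'E'
from h import *
import pickle
D={"scene":r.snapshot("scene")}
pickle.dump(D,open("D8.pkl","wb"))
for n in("glass","cell","lamp"): print(n,r.tip_of("scene",n))
E
python3 ov3.py D8.pkl pics/o9.png .5435 .0206 .0851 .5435 .0206
```

```text
clock: 13.2
tool_pos: [0.5442, 0.0154, 0.1463]
eef_rot: [0.676, -0.207, 0.207, -0.676]
contact_force: [0.5, -0.1, -0.5]
opening: 0.6
t 13.2 tcp [0.5442 0.0154 0.1463] yaw -34.07 tilt 0.02 q [ 0.02  0.74 -0.22  1.9   0.29  0.54 -0.99] F [ 0.5 -0.1 -0.5] M [ 0. -0.  0.] op 52.8
glass [{'centre': [178.4, 264.6], 'p': 0.73}, {'centre': [276.1, 379.3], 'p': 0.64}]
cell [{'centre': [180.0, 268.0], 'p': 0.91}]
lamp [{'centre': [196.8, 270.6], 'p': 0.87}]
```

View pics/o9_raw.png

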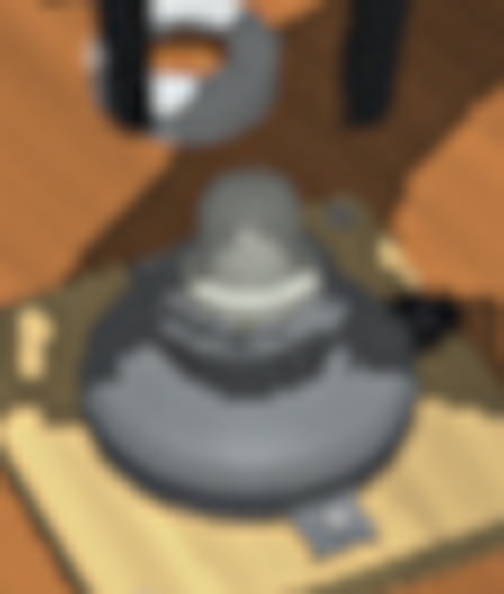

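View pics/o9.png

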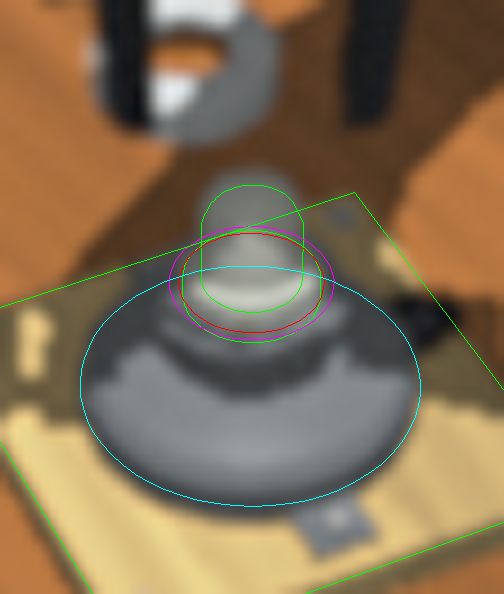

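```bash
python3 -m inch '-153 0 138 0;-153 0 138 0;-153 0 138 0;-153 0 138 0;-153 0 138 0;-153 0 138 0'
python3 - <<'E'
from h import *
import pickle
D={c:r.snapshot(c) for c in("scene","top")}
pickle.dump(D,open("D9.pkl","wb"))
for c in D:
  for n in("glass","cell"): print(c,n,[(k["p"],k["centre"]) for k in r.tip_of(c,n)])
d=D["scene"]["frame"][145:205,235:300]; e=D["top"]["frame"][195:255,235:300]
cv2.imwrite("pics/o10.png",cv2.resize(np.hstack([d,e])[...,::-1],None,fx=6,fy=6,interpolation=2))
E
python3 go.py
```

```text
clock: 14.0
tool_pos: [0.4938, 0.218, 0.1459]
eef_rot: [-0.677, 0.206, -0.205, 0.677]
contact_force: [-0.8, -0.0, -0.1]
opening: 0.602
scene glass [(0.75, [275.1, 380.1]), (0.72, [182.5, 266.3])]
scene cell [(0.63, [176.9, 266.2])]
top glass [(0.54, [223.5, 263.5])]
top cell [(0.74, [223.4, 266.9])]
t 14.3 tcp [0.4955 0.2136 0.1462] yaw -34.24 tilt 0.07 q [-0.39  0.73 -0.16  1.92  0.23  0.52 -1.31] F [-1.1 -0.5  0.9] M [ 0.02 -0.06 -0.02] op 52.7
```

View pics/o10.png

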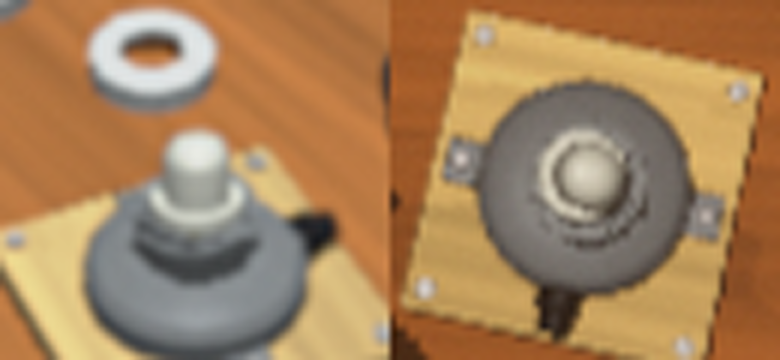

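```bash
cat > fitg.py <<'E'
from h import *
import pickle,sys
from scipy.optimize import differential_evolution
from scipy.spatial.transform import Rotation as Ro
D=pickle.load(open(sys.argv[1],"rb")); thr=dict(scene=int(sys.argv[2]),top=int(sys.argv[3]))
CELL=dict(scene=np.array([.5441,.0202,.072]),top=np.array([.5414,.0138,.072]))
W=dict(scene=(250,150,38,45),top=(248,207,38,34)); S=6
M={}
for c in D:
    u,v,w,h=W[c]; f=cv2.resize(D[c]["frame"][v:v+h,u:u+w],None,fx=S,fy=S,interpolation=cv2.INTER_CUBIC).astype(int)
    m=((f[...,1]>thr[c])&(f[...,0]-f[...,2]<60)).astype(np.uint8); n,l,st,_=cv2.connectedComponentsWithStats(m); i=1+st[1:,4].argmax(); M[c]=(l==i).astype(np.uint8)
def render(c,p):
    u,v,w,h=W[c]; R=Ro.from_rotvec([p[3],p[4],0]).as_matrix(); m=np.zeros((h*S,w*S),np.uint8)
    for P in GL:
        q=(pj(D[c],P@R.T+CELL[c]+p[:3]*.001)-[u,v]+.5)*S-.5
        cv2.fillConvexPoly(m,cv2.convexHull(q.astype(np.float32)).round().astype(np.int32),1)
    return m
def cost(p): return sum(1-(M[c]&render(c,p)).sum()/(M[c]|render(c,p)).sum() for c in D)
rs=differential_evolution(cost,[(-10,10),(-10,10),(-9,4),(-.4,.4),(-.4,.4)],seed=1,maxiter=60,popsize=12)
print("mm,rad",rs.x.round(2),rs.fun.round(3))
ims=[]
for c in D:
    u,v,w,h=W[c]; f=cv2.resize(D[c]["frame"][v:v+h,u:u+w],None,fx=S,fy=S,interpolation=cv2.INTER_CUBIC)[...,::-1].copy()
    for m,col in((M[c],(0,0,255)),(render(c,rs.x),(0,255,0))):
        cn,_=cv2.findContours(m,0,1); cv2.drawContours(f,cn,-1,col,1)
    g=np.zeros((270,w*S,3),np.uint8); g[:f.shape[0]]=f; ims.append(cv2.resize(g,None,fx=1.7,fy=1.7))
cv2.imwrite(sys.argv[4],np.hstack(ims))
E
python3 fitg.py D9.pkl 150 130 pics/f9.png
```

```text
mm,rad [ 2.99  4.45  2.95  0.19 -0.19] 0.478
```

View pics/f9.png

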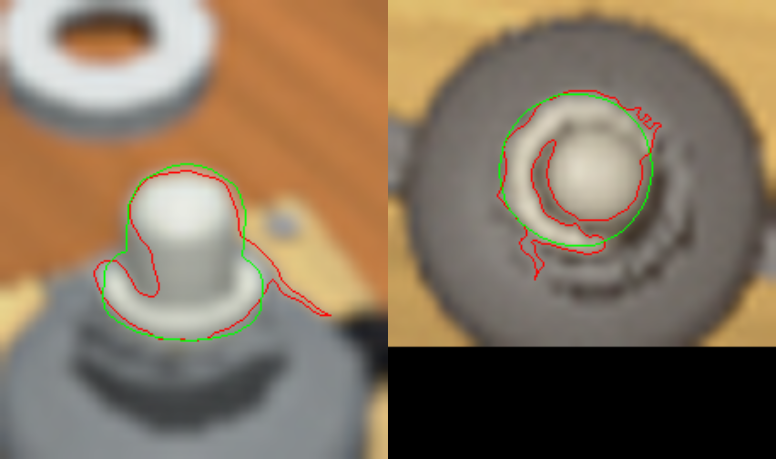

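```bash
python3 go.py .542 .0145 .14 56
```

```text
t 14.3 tcp [0.4955 0.2136 0.1462] yaw -34.24 tilt 0.07 q [-0.39  0.73 -0.16  1.92  0.23  0.52 -1.31] F [-1.1 -0.5  0.9] M [ 0.02 -0.06 -0.02] op 52.7
shift mm [ 150.51    6.46 -138.4 ] spin 89.76 (alt -90)
```

```bash
python3 -m inch '150.5 6 -138.4 -90;150.5 6 -138.4 -90;150.5 6 -138.4 -90;150.5 6 -138.4 -90;150.5 6 -138.4 -90;150.5 6 -138.4 -90;150.5 6 -138.4 -90;150.5 6 -138.4 -90;150.5 6 -138.4 -90;150.5 6 -138.4 -90'; python3 -m inch '0 0 0 -4;0 0 0 -4;0 0 0 -4' ; python3 go.py .542 .0145 .098 56
```

```text
clock: 15.3
tool_pos: [0.542, 0.0151, 0.1403]
eef_rot: [0.636, 0.31, -0.311, -0.635]
contact_force: [0.1, -0.1, 0.0]
opening: 0.603
clock: 15.6
tool_pos: [0.542, 0.0157, 0.1403]
eef_rot: [0.625, 0.33, -0.33, -0.625]
contact_force: [-0.3, -0.6, -0.4]
opening: 0.601
t 15.6 tcp [0.542  0.0157 0.1403] yaw 55.69 tilt 0.02 q [ 0.26  0.81 -0.65  1.9   0.75  0.69  0.13] F [-0.3 -0.6 -0.4] M [-0.02 -0.13  0.03] op 52.9
shift mm [-0.98 42.29 -0.7 ] spin -0.31 (alt +180)
```

```bash
python3 -m inch '-1 20 -0.7 0;-1 40 -0.7 0;-1 40 -0.7 0;-1 40 -0.7 0'; python3 go.py; python3 -m inch '0 0 0 0;0 0 0 0;0 0 0 0;0 0 0 0;0 0 0 0;0 0 0 0' -1 8; python3 go.py;  python3 - <<'E'
from h import *
import pickle
D={"scene":r.snapshot("scene")}
pickle.dump(D,open("D10.pkl","wb"))
E
python3 ov3.py D10.pkl pics/o11.png .542 .0145 .0866 .5435 .0206
```

```text
clock: 16.0
tool_pos: [0.542, 0.0155, 0.1006]
eef_rot: [0.625, 0.331, -0.331, -0.625]
contact_force: [0.2, -0.2, 0.6]
opening: 0.599
t 16.0 tcp [0.542  0.0155 0.1006] yaw 55.84 tilt 0.02 q [ 0.23  0.87 -0.59  1.92  0.82  0.62  0.07] F [ 0.2 -0.2  0.6] M [-0.02 -0.19 -0.01] op 52.7
clock: 16.6
tool_pos: [0.5416, 0.014, 0.1008]
eef_rot: [0.626, 0.33, -0.332, -0.624]
contact_force: [-1.7, -3.6, 6.5]
opening: 0.33
t 16.6 tcp [0.5416 0.014  0.1008] yaw 55.82 tilt 0.17 q [ 0.23  0.87 -0.59  1.92  0.82  0.62  0.07] F [-1.7 -3.6  6.5] M [-0.86  0.36  0.02] op 29.0
```

View pics/o11_raw.png

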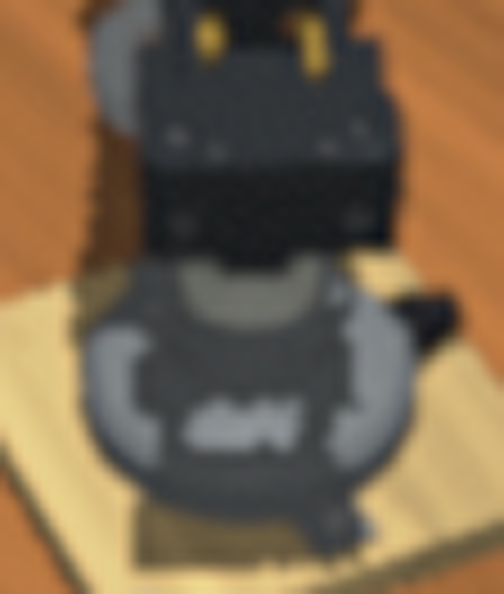

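```bash
python3 -m inch '-1.5 0 0 0;-1.5 0 0 0;-1.5 0 0 0'; python3 go.py;  python3 -m inch '0 1 0 0;0 1 0 0;0 1 0 0'; python3 go.py
```

```text
clock: 16.95
tool_pos: [0.5414, 0.0139, 0.1007]
eef_rot: [0.625, 0.331, -0.331, -0.624]
contact_force: [-1.0, -2.6, 5.3]
opening: 0.334
t 16.95 tcp [0.5414 0.0139 0.1007] yaw 55.86 tilt 0.05 q [ 0.23  0.87 -0.59  1.92  0.83  0.61  0.07] F [-1.  -2.6  5.3] M [-0.58  0.19  0.01] op 29.3
clock: 17.25
tool_pos: [0.5416, 0.014, 0.1001]
eef_rot: [0.625, 0.331, -0.331, -0.624]
contact_force: [-1.0, -2.9, 9.2]
opening: 0.332
t 17.25 tcp [0.5416 0.014  0.1001] yaw 55.87 tilt 0.08 q [ 0.23  0.87 -0.59  1.92  0.83  0.61  0.07] F [-1.  -2.9  9.2] M [-0.6   0.23  0.04] op 29.2
```

```bash
python3 -m inch '0 -6 0 0;0 -12 0 0;0 -12 0 0;0 -12 0 0;0 -12 0 0' - 15; python3 go.py;  python3 - <<'E'
from h import *
import pickle
D={"scene":r.snapshot("scene")}
pickle.dump(D,open("D11.pkl","wb"))
E
python3 ov3.py D11.pkl pics/o12.png .5415 .014 .112 .5435 .0206
```

```text
clock: 17.75
tool_pos: [0.5411, 0.0144, 0.1112]
eef_rot: [-0.625, -0.331, 0.331, 0.625]
contact_force: [-0.2, 0.3, -0.6]
opening: 0.326
t 17.75 tcp [0.5411 0.0144 0.1112] yaw 55.89 tilt 0.02 q [ 0.24  0.85 -0.61  1.92  0.81  0.63  0.09] F [-0.2  0.3 -0.6] M [-0.   -0.15  0.01] op 28.7
```

View pics/o12_raw.png

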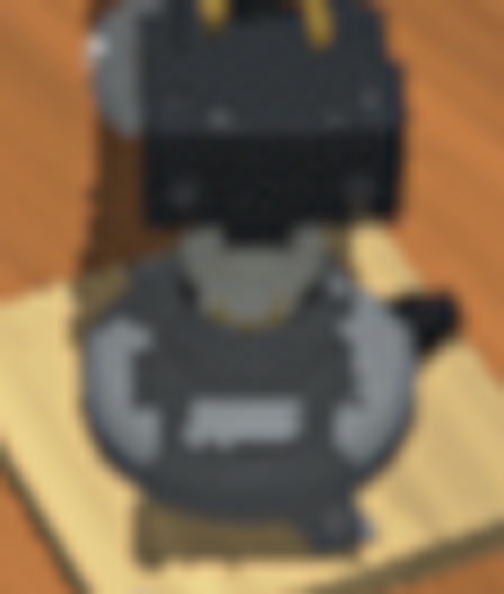

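Run:
```python
import cv2,numpy as np,pickle
o=[]
for n in("D10","D11"):
    f=pickle.load(open(n+".pkl","rb"))["scene"]["frame"][168:192,254:282,::-1]
    o.append(cv2.convertScaleAbs(cv2.resize(f,None,fx=14,fy=14,interpolation=2),alpha=1.8,beta=-40))
cv2.imwrite("pics/o13.png",np.hstack(o))
```

```text
(no output)
```

View pics/o13.png

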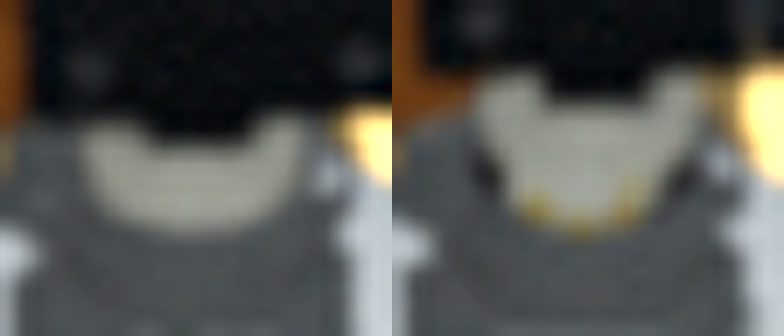

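```bash
python3 -m inch '0 4 0 0;0 8 0 0;0 8 0 0;0 8 0 0'; python3 go.py; python3 -m inch '0 1.5 0 0;0 1.5 0 0;0 1.5 0 0'; python3 go.py; python3 -m inch '0 1.5 0 0;0 1.5 0 0;0 1.5 0 0'; python3 go.py
```

```text
clock: 18.2
tool_pos: [0.541, 0.0143, 0.1031]
eef_rot: [-0.625, -0.331, 0.332, 0.625]
contact_force: [0.9, -1.3, -0.3]
opening: 0.325
t 18.2 tcp [0.541  0.0143 0.1031] yaw 55.89 tilt 0.03 q [ 0.23  0.86 -0.59  1.92  0.82  0.62  0.08] F [ 0.9 -1.3 -0.3] M [ 0.01 -0.12  0.03] op 28.6
clock: 18.5
tool_pos: [0.5413, 0.0142, 0.1019]
eef_rot: [0.625, 0.331, -0.331, -0.625]
contact_force: [-0.8, 0.2, 0.1]
opening: 0.324
t 18.5 tcp [0.5413 0.0142 0.1019] yaw 55.88 tilt 0.01 q [ 0.23  0.86 -0.59  1.92  0.82  0.62  0.08] F [-0.8  0.2  0.1] M [-0.   -0.21 -0.02] op 28.5
clock: 18.8
tool_pos: [0.5418, 0.014, 0.1007]
eef_rot: [0.625, 0.331, -0.331, -0.624]
contact_force: [1.7, -1.3, 4.3]
opening: 0.327
t 18.8 tcp [0.5418 0.014  0.1007] yaw 55.86 tilt 0.07 q [ 0.23  0.87 -0.59  1.92  0.83  0.61  0.07] F [ 1.7 -1.3  4.3] M [-0.33 -0.34 -0.08] op 28.8
```

Run:
```python
import cv2,numpy as np,pickle
from h import *
D={"scene":r.snapshot("scene")}
pickle.dump(D,open("D12.pkl","wb"))
o=[]
for n in("D10","D12"):
    f=pickle.load(open(n+".pkl","rb"))["scene"]["frame"][168:192,254:282,::-1]
    o.append(cv2.convertScaleAbs(cv2.resize(f,None,fx=14,fy=14,interpolation=2),alpha=1.8,beta=-40))
cv2.imwrite("pics/o14.png",np.hstack(o))
```

```text
(no output)
```

View pics/o14.png

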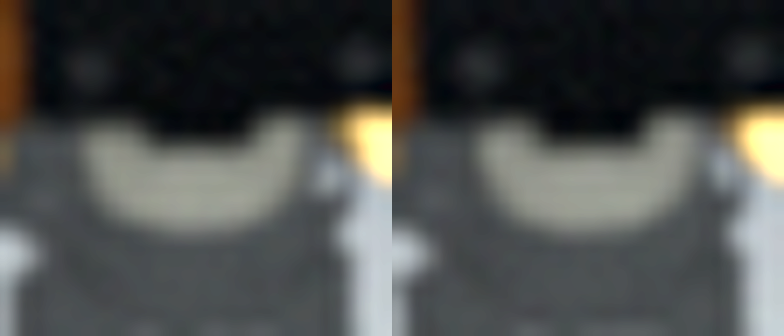

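```bash
python3 -m inch '0 0 0 0;0 0 0 0;0 -10 0 0;0 -60 0 0;0 -60 0 0;-90 -60 0 0;-150 -60 0 0;-150 -60 0 0;-150 -60 0 0;-150 -60 0 0' 0.1; python3 go.py
python3 - <<'E'
from h import *
import pickle
D={c:r.snapshot(c) for c in("scene","top")}
pickle.dump(D,open("D13.pkl","wb"))
d=D["scene"]["frame"][145:205,235:300]; e=D["top"]["frame"][195:255,235:300]
cv2.imwrite("pics/o15.png",cv2.resize(np.hstack([d,e])[...,::-1],None,fx=6,fy=6,interpolation=2))
E
```

```text
clock: 19.85
tool_pos: [0.4565, -0.1109, 0.1606]
eef_rot: [0.625, 0.33, -0.331, -0.625]
contact_force: [0.4, 1.4, -0.4]
opening: 0.55
t 19.85 tcp [ 0.4565 -0.1109  0.1606] yaw 55.73 tilt 0.01 q [ 0.55  0.71 -0.67  2.09  0.79  0.61  0.29] F [ 0.4  1.4 -0.4] M [ 0.08 -0.15  0.02] op 48.4
```

View pics/o15.png

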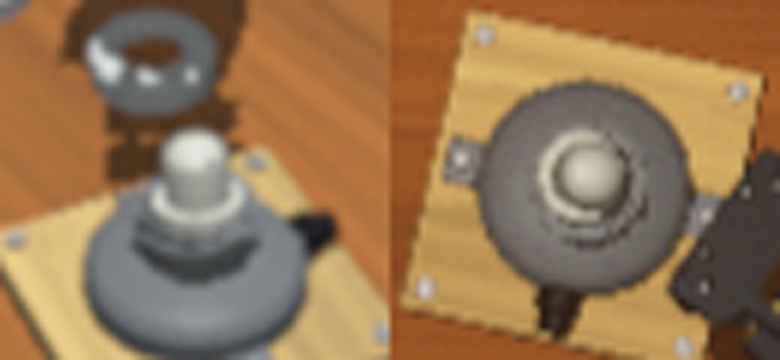

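```bash
cat > ov5.py <<'E'
from h import *
import pickle,sys
D=pickle.load(open(sys.argv[1],"rb")); z=float(sys.argv[3]); ims=[]
off=[list(map(float,a.split(","))) for a in sys.argv[4:6]]
for c,(u0,v0),l in(("scene",(248,158),off[0]),("top",(248,203),off[1])):
    d=D[c]; w,h,s=38,40,10.5
    f=cv2.cvtColor(d["frame"],cv2.COLOR_RGB2BGR)[v0:v0+h,u0:u0+w]; f=cv2.resize(f,None,fx=s,fy=s,interpolation=cv2.INTER_CUBIC); f=cv2.convertScaleAbs(f,alpha=1.1)
    T=lambda P:((pj(d,P+[l[0],l[1],0])-[u0,v0]+.5)*s-.5)
    for P in GL: cv2.polylines(f,[cv2.convexHull(T(P+[0,0,z]).astype(np.float32)).round().astype(np.int32)],True,(0,255,0),1)
    for P,col in((circ(.0205,z+.008),(255,0,0)),(circ(.0215,.072),(0,0,255)),(circ(.0245,.072),(255,0,255))): cv2.polylines(f,[T(P).round().astype(np.int32)],True,col,1)
    ims.append(f)
cv2.imwrite(sys.argv[2],np.hstack(ims))
E
python3 ov5.py D13.pkl pics/o16.png .066 .5441,.0202 .5414,.0138
```

```text
(no output)
```

View pics/o16.png

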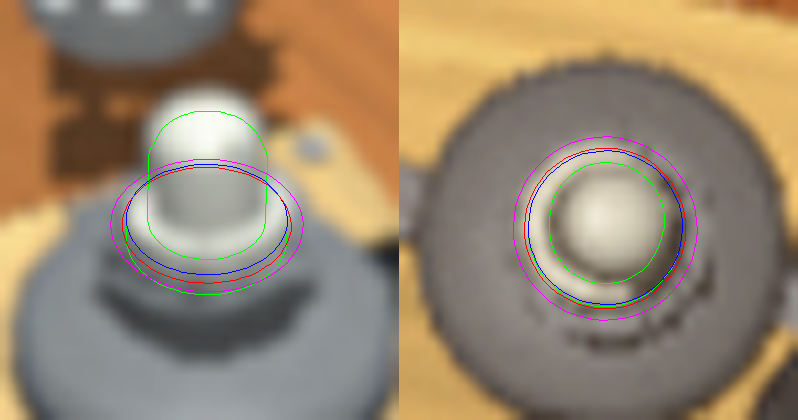

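```bash
python3 go.py .5412 .0132 .130 56
```

```text
t 19.95 tcp [ 0.4582 -0.1086  0.1608] yaw 55.96 tilt 0.13 q [ 0.55  0.71 -0.67  2.09  0.79  0.61  0.29] F [ 0.   0.2 -0.1] M [ 0.06 -0.16  0.03] op 48.4
shift mm [147.32  31.1   -0.56] spin -0.04 (alt +180)
```

```bash
python3 -m inch '148.5 20 -0.5 0;148.5 20 -0.5 0;148.5 20 -0.5 0;148.5 20 -0.5 0;148.5 50 -0.5 0;148.5 64 -0.5 0;148.5 64 -0.5 0;148.5 64 -0.5 0'; python3 go.py .5412 .0132 .095 56;  python3 -m inch '0 0 0 0;0 0 0 0;0 0 0 0;0 0 0 0;0 0 0 0' -1 20; python3 go.py
```

```text
clock: 20.75
tool_pos: [0.5408, 0.0131, 0.0966]
eef_rot: [-0.624, -0.331, 0.332, 0.625]
contact_force: [-0.0, -0.1, 0.5]
opening: 0.55
t 20.75 tcp [0.5408 0.0131 0.0966] yaw 55.92 tilt 0.02 q [ 0.23  0.87 -0.58  1.92  0.83  0.61  0.07] F [-0.  -0.1  0.5] M [-0.01 -0.14 -0.04] op 48.4
shift mm [ 0.32  1.59 -0.33] spin -0.08 (alt +180)
clock: 21.25
tool_pos: [0.5411, 0.0127, 0.0968]
eef_rot: [0.625, 0.332, -0.331, -0.625]
contact_force: [-0.1, -0.7, 2.9]
opening: 0.33
t 21.25 tcp [0.5411 0.0127 0.0968] yaw 55.87 tilt 0.05 q [ 0.23  0.87 -0.58  1.92  0.83  0.6   0.07] F [-0.1 -0.7  2.9] M [-0.04 -0.09  0.01] op 29.1
```

```bash
python3 -m inch '0 1 0 0;0 1 0 0;0 1 0 0'; python3 go.py; python3 -m inch '-1 0 0 0;-1 0 0 0;-1 0 0 0'; python3 go.py;python3 -m inch '-1 0.5 0 0;-1 0.5 0 0;-1 0.5 0 0'; python3 go.py
```

```text
clock: 21.55
tool_pos: [0.5413, 0.0128, 0.0964]
eef_rot: [0.625, 0.332, -0.331, -0.624]
contact_force: [-0.9, -0.8, 9.9]
opening: 0.33
t 21.55 tcp [0.5413 0.0128 0.0964] yaw 55.88 tilt 0.09 q [ 0.23  0.87 -0.58  1.92  0.84  0.6   0.07] F [-0.9 -0.8  9.9] M [-0.21  0.16 -0.07] op 29.1
clock: 21.85
tool_pos: [0.5412, 0.0127, 0.0965]
eef_rot: [0.625, 0.332, -0.331, -0.624]
contact_force: [-0.3, 0.3, 8.1]
opening: 0.33
t 21.85 tcp [0.5412 0.0127 0.0965] yaw 55.9 tilt 0.15 q [ 0.23  0.87 -0.58  1.93  0.84  0.6   0.07] F [-0.3  0.3  8.1] M [-0.01  0.01 -0.04] op 29.0
clock: 22.15
tool_pos: [0.5412, 0.0125, 0.0964]
eef_rot: [0.625, 0.333, -0.33, -0.625]
contact_force: [-0.5, 0.8, 11.4]
opening: 0.332
t 22.15 tcp [0.5412 0.0125 0.0964] yaw 55.93 tilt 0.25 q [ 0.23  0.87 -0.58  1.93  0.84  0.6   0.07] F [-0.5  0.8 11.4] M [ 0.21 -0.06  0.04] op 29.2
```

```bash
python3 -m inch '0 -3 0 0;0 -4 0 0;0 -4 0 0;0 -4 0 0'; python3 go.py .5395 .0105 .099 56
```

```text
clock: 22.55
tool_pos: [0.5399, 0.0112, 0.0988]
eef_rot: [-0.625, -0.331, 0.331, 0.625]
contact_force: [0.5, 0.9, 0.1]
opening: 0.329
t 22.55 tcp [0.5399 0.0112 0.0988] yaw 55.88 tilt 0.03 q [ 0.24  0.87 -0.59  1.93  0.83  0.61  0.07] F [0.5 0.9 0.1] M [ 0.14 -0.4   0.01] op 28.9
shift mm [-0.8  -0.21 -0.01] spin -0.12 (alt +180)
```

```bash
python3 -m inch '0 2 0 0;0 2 0 0;0 2 0 0'; python3 go.py; python3 -m inch '0 1 0 0;0 1 0 0;0 1 0 0'; python3 go.py;python3 - <<'E'
from h import *
import pickle
D={"scene":r.snapshot("scene")}
pickle.dump(D,open("D14.pkl","wb"))
f=D["scene"]["frame"][150:205,240:300,::-1]
cv2.imwrite("pics/o17.png",cv2.convertScaleAbs(cv2.resize(f,None,fx=10,fy=10,interpolation=2),alpha=1.6,beta=-30))
E
```

```text
clock: 22.85
tool_pos: [0.5399, 0.0114, 0.0969]
eef_rot: [-0.625, -0.332, 0.331, 0.625]
contact_force: [2.5, 0.8, 1.4]
opening: 0.327
t 22.85 tcp [0.5399 0.0114 0.0969] yaw 55.89 tilt 0.04 q [ 0.23  0.87 -0.58  1.93  0.83  0.6   0.07] F [2.5 0.8 1.4] M [ 0.27 -0.38 -0.06] op 28.8
clock: 23.15
tool_pos: [0.5401, 0.0114, 0.0965]
eef_rot: [0.625, 0.332, -0.331, -0.624]
contact_force: [0.4, 0.9, 7.0]
opening: 0.331
t 23.15 tcp [0.5401 0.0114 0.0965] yaw 55.9 tilt 0.07 q [ 0.23  0.87 -0.58  1.93  0.84  0.6   0.07] F [0.4 0.9 7. ] M [ 0.17 -0.2  -0.01] op 29.2
```

View pics/o17.png

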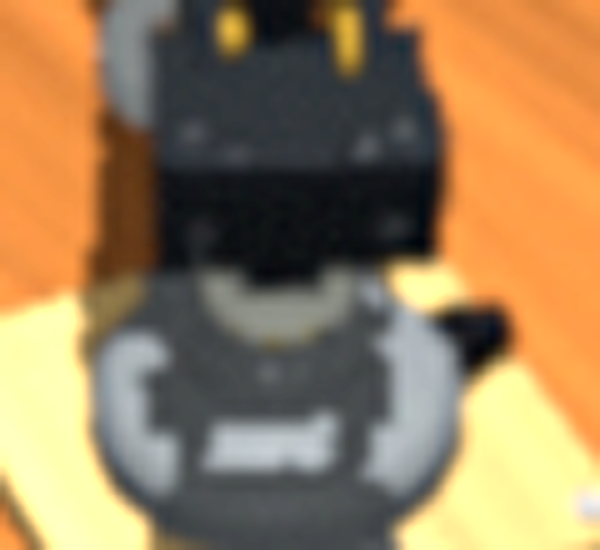

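```bash
python3 -m inch '0 -1.5 0 0;1 -1.5 -1.2 0;1 -1.5 -1.2 0;1 -1.5 -1.2 0'; python3 go.py; python3 -m inch '0 1.5 0 0;0 1.5 0 0;0 1.5 0 0'; python3 go.py
```

```text
clock: 23.6
tool_pos: [0.5407, 0.011, 0.0971]
eef_rot: [-0.625, -0.331, 0.332, 0.625]
contact_force: [0.4, -0.2, 1.1]
opening: 0.327
t 23.6 tcp [0.5407 0.011  0.0971] yaw 55.87 tilt 0.07 q [ 0.24  0.87 -0.58  1.92  0.83  0.61  0.07] F [ 0.4 -0.2  1.1] M [ 0.08 -0.11 -0.03] op 28.8
clock: 23.9
tool_pos: [0.541, 0.0111, 0.0964]
eef_rot: [0.625, 0.331, -0.331, -0.624]
contact_force: [-0.5, 0.3, 8.2]
opening: 0.328
t 23.9 tcp [0.541  0.0111 0.0964] yaw 55.89 tilt 0.05 q [ 0.23  0.87 -0.58  1.92  0.83  0.61  0.07] F [-0.5  0.3  8.2] M [-0.04  0.23 -0.07] op 28.9
```

```bash
python3 -m inch '0 -0.9 0 0;0 -0.9 0 0'; python3 go.py; for i in 1 2; do python3 -m inch '0 0 -0.6 0;0 0 -1.2 0;0 0 -1.2 0' >/dev/null; python3 go.py; done; python3 -m inch '0 0 1.5 0;0 0 2.4 0;0 0 2.4 0' >/dev/null; python3 go.py; for i in 1 2; do python3 -m inch '0 0 0.6 0;0 0 1.2 0;0 0 1.2 0' >/dev/null; python3 go.py; done
```

```text
clock: 24.1
tool_pos: [0.541, 0.011, 0.0968]
eef_rot: [0.625, 0.331, -0.332, -0.625]
contact_force: [-1.2, -0.6, 2.8]
opening: 0.33
t 24.1 tcp [0.541  0.011  0.0968] yaw 55.88 tilt 0.04 q [ 0.23  0.87 -0.58  1.92  0.83  0.61  0.07] F [-1.2 -0.6  2.8] M [ 0.05 -0.   -0.02] op 29.0
t 24.4 tcp [0.5418 0.0106 0.0967] yaw 55.89 tilt 0.05 q [ 0.24  0.87 -0.58  1.92  0.83  0.61  0.08] F [-3.1  1.2  3.5] M [ 0.12  0.31 -0.02] op 28.7
t 24.7 tcp [0.5425 0.0102 0.0968] yaw 55.9 tilt 0.07 q [ 0.24  0.87 -0.59  1.92  0.83  0.61  0.08] F [-2.8  1.2  5.4] M [ 0.23  0.7  -0.06] op 29.3
t 25.0 tcp [0.5413 0.0109 0.0967] yaw 55.88 tilt 0.04 q [ 0.23  0.87 -0.58  1.92  0.83  0.61  0.07] F [-0.1 -0.   3.1] M [-0.1   0.18 -0.02] op 29.1
t 25.3 tcp [0.5405 0.0115 0.0967] yaw 55.87 tilt 0.04 q [ 0.23  0.87 -0.58  1.93  0.83  0.6   0.07] F [ 0.2 -1.2  1.9] M [-0.26 -0.1   0.  ] op 29.2
t 25.6 tcp [0.5396 0.0125 0.0968] yaw 55.88 tilt 0.04 q [ 0.23  0.87 -0.58  1.93  0.84  0.6   0.07] F [ 2.  -0.3  1. ] M [-0.34 -0.32 -0.03] op 28.8
```

```bash
for i in 1 2; do python3 -m inch '0 0 0.6 0;0 0 1.2 0;0 0 1.2 0' >/dev/null; python3 go.py; done; python3 -m inch '0 1 0 0;0 1 0 0;0 1 0 0'>/dev/null; python3 go.py;python3 - <<'E'
from h import *
import pickle
D={"scene":r.snapshot("scene")}
pickle.dump(D,open("D15.pkl","wb"))
f=D["scene"]["frame"][150:205,240:300,::-1]
cv2.imwrite("pics/o18.png",cv2.convertScaleAbs(cv2.resize(f,None,fx=10,fy=10,interpolation=2),alpha=1.6,beta=-30))
E
```

```text
t 25.9 tcp [0.5391 0.013  0.097 ] yaw 55.86 tilt 0.09 q [ 0.23  0.87 -0.58  1.93  0.84  0.6   0.06] F [ 3.3 -1.9  1.1] M [-0.55 -0.78  0.05] op 28.8
t 26.2 tcp [0.5385 0.0136 0.0972] yaw 55.85 tilt 0.14 q [ 0.23  0.87 -0.58  1.93  0.84  0.6   0.06] F [ 4.  -3.2  3.3] M [-0.75 -1.12  0.01] op 29.3
t 26.5 tcp [0.5388 0.0136 0.0966] yaw 55.85 tilt 0.19 q [ 0.23  0.87 -0.58  1.93  0.84  0.6   0.06] F [ 3.4 -2.7  6.8] M [-0.79 -0.98  0.05] op 29.0
```

View pics/o18.png

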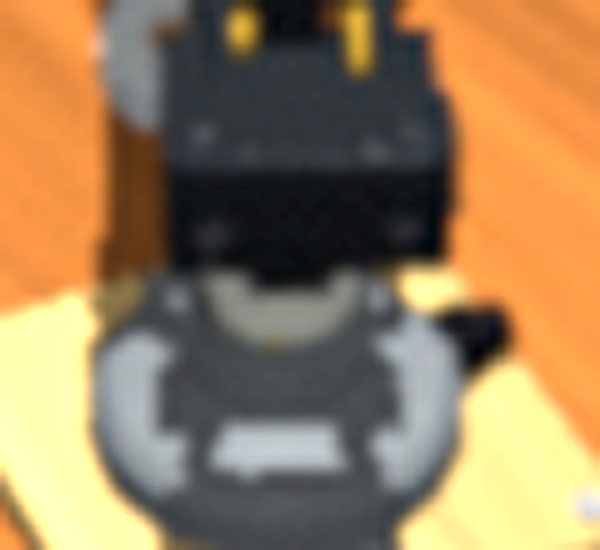

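```bash
python3 -m inch '0 -1 -2 0;0 -1 -3.7 0;0 -1 -3.7 0' >/dev/null; python3 go.py; for i in 1 2 ; do python3 -m inch '0.6 0 0 0;1.2 0 0 0;1.2 0 0 0' >/dev/null; python3 go.py; done; python3 -m inch '-1.5 0 0 0;-2.4 0 0 0;-2.4 0 0 0' >/dev/null; python3 go.py; for i in 1 2 ; do python3 -m inch '-0.6 0 0 0;-1.2 0 0 0;-1.2 0 0 0' >/dev/null; python3 go.py; done
```

```text
t 26.85 tcp [0.5399 0.0127 0.0967] yaw 55.92 tilt 0.09 q [ 0.23  0.87 -0.58  1.93  0.83  0.6   0.07] F [-0.4  0.7  2.1] M [ 0.1  -0.28 -0.01] op 28.9
t 27.15 tcp [0.5403 0.0127 0.0966] yaw 55.89 tilt 0.09 q [ 0.23  0.87 -0.58  1.92  0.83  0.61  0.07] F [ 0.2 -1.6  2.5] M [-0.2   0.    0.01] op 29.0
t 27.45 tcp [0.5412 0.0135 0.0966] yaw 55.88 tilt 0.07 q [ 0.23  0.87 -0.58  1.92  0.83  0.61  0.07] F [-1.  -1.6  2.6] M [-0.4   0.18 -0.01] op 28.7
t 27.75 tcp [0.5407 0.0125 0.0968] yaw 55.9 tilt 0.09 q [ 0.23  0.87 -0.58  1.93  0.83  0.6   0.07] F [1.4 2.  0.6] M [ 0.2  -0.24 -0.02] op 29.1
t 28.05 tcp [0.5401 0.0115 0.0969] yaw 55.9 tilt 0.09 q [ 0.23  0.87 -0.58  1.93  0.84  0.6   0.07] F [ 1.   1.6 -0.3] M [ 0.4  -0.39  0.01] op 29.0
t 28.35 tcp [0.5399 0.0112 0.097 ] yaw 55.92 tilt 0.18 q [ 0.24  0.87 -0.58  1.93  0.84  0.6   0.07] F [ 2.3  4.1 -1.3] M [ 1.06 -0.83 -0.06] op 29.3
```

```bash
python3 -m inch '1 0 0 0;2 0 0 0;2 0 0 0' >/dev/null; python3 go.py; python3 -m inch '0 0 0 0;0 0 0 0;0 0 0 0;0 -10 0 0;0 -60 0 0;0 -60 0 0;-90 -60 0 0;-150 -60 0 0;-150 -60 0 0;-150 -60 0 0' 0.1; python3 go.py
python3 - <<'E'
from h import *
import pickle
D={c:r.snapshot(c) for c in("scene","top")}
pickle.dump(D,open("D16.pkl","wb"))
E
python3 ov5.py D16.pkl pics/o19.png .066 .5441,.0202 .5414,.0138
```

```text
t 28.65 tcp [0.5401 0.0114 0.0968] yaw 55.88 tilt 0.03 q [ 0.23  0.87 -0.58  1.93  0.83  0.6   0.07] F [2.1 3.1 1.7] M [ 0.55 -0.47 -0.04] op 29.0
clock: 29.65
tool_pos: [0.4498, -0.1203, 0.1561]
eef_rot: [0.627, 0.324, -0.332, -0.626]
contact_force: [0.4, 0.4, -0.2]
opening: 0.547
t 29.65 tcp [ 0.4498 -0.1203  0.1561] yaw 55.31 tilt 0.61 q [ 0.56  0.72 -0.65  2.1   0.8   0.6   0.29] F [ 0.4  0.4 -0.2] M [ 0.03 -0.15 -0.05] op 48.1
```

View pics/o19.png

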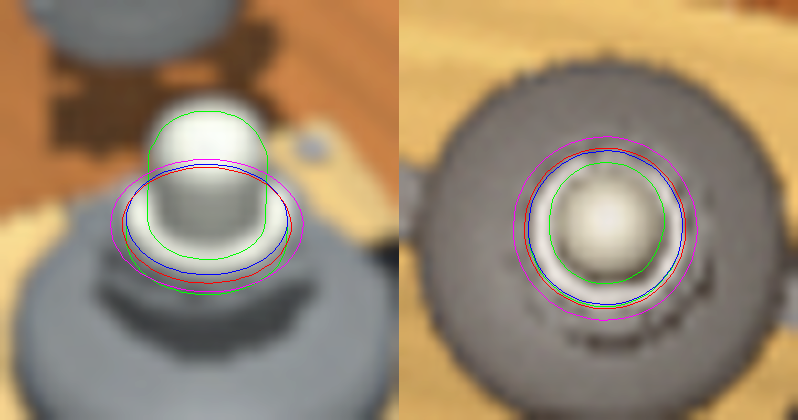

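```bash
python3 - <<'E'
from h import *
import pickle
D=pickle.load(open("D16.pkl","rb"))
for c,ce in(("scene",(.4891,-.2512)),("top",(.4893,-.256))):
    for n in("lug","ring"):
        for k in r.tip_of(c,n):
            w=bp(D[c],k["centre"],0)[:2]-ce
            if np.hypot(*w)<.06: print(c,n,round(k["p"],2),w.round(4),np.degrees(np.arctan2(w[1],w[0])).round())
E
python3 go.py .488 -.257 .15 103
```

```text
scene lug 0.51 [0.0179 0.0379] 65.0
scene ring 0.78 [ 0.0069 -0.0038] -29.0
t 29.95 tcp [ 0.4571 -0.1111  0.1571] yaw 56.02 tilt 0.1 q [ 0.55  0.72 -0.66  2.09  0.8   0.6   0.29] F [ 0.5  0.7 -0.1] M [ 0.04 -0.16  0.01] op 48.0
shift mm [-103.71    6.99 -107.15] spin -46.98 (alt +133)
```

```bash
python3 -m inch '-103.7 7 -107 -47;-103.7 7 -107 -47;-103.7 50 -107 -47;-103.7 90 -107 -47;-103.7 90 -107 -47;-103.7 90 -107 -47;-103.7 90 -107 -47' 1; python3 -m inch '0 0 0 0;0 0 0 0'; python3 go.py .488 -.257 .0095 103
python3 - <<'E'
from h import *
import pickle
D={c:r.snapshot(c) for c in("scene","top")}
pickle.dump(D,open("D17.pkl","wb"))
d=D["scene"]["frame"][95:175,180:280]; e=D["top"]["frame"][205:285,300:400]
cv2.imwrite("pics/o20.png",cv2.resize(np.hstack([d,e])[...,::-1],None,fx=4,fy=4,interpolation=2))
E
```

```text
clock: 30.65
tool_pos: [0.487, -0.2573, 0.066]
eef_rot: [0.44, 0.554, -0.553, -0.441]
contact_force: [0.0, 0.3, 0.4]
opening: 0.995
clock: 30.85
tool_pos: [0.4871, -0.258, 0.0673]
eef_rot: [0.441, 0.553, -0.553, -0.44]
contact_force: [0.8, 0.8, 0.2]
opening: 1.001
t 30.85 tcp [ 0.4871 -0.258   0.0673] yaw 102.86 tilt 0.06 q [ 0.84  0.99 -0.78  1.9   1.07  0.74  1.21] F [0.8 0.8 0.2] M [ 0.03 -0.15  0.03] op 88.1
shift mm [ 0.79 57.81 -1.04] spin -0.14 (alt +180)
```

View pics/o20.png

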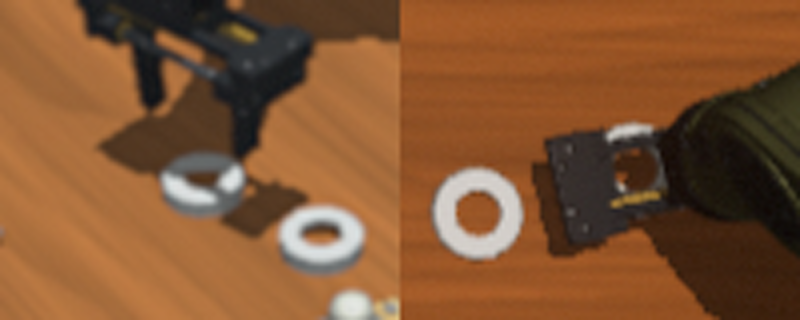

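Aligned above the far ring, top view (247,359), with the near ring clear of the jaws. I'll descend and grip.

```bash
python3 -m inch '0.8 40 -1 0;0.8 57 -1 0;0.8 57 -1 0;0.8 57 -1 0'; python3 go.py; python3 -m inch '0 0 0 0;0 0 0 0;0 0 0 0;0 0 0 0;0 0 0 0;0 0 0 0' -1 20; python3 go.py
```

```text
clock: 31.35
tool_pos: [0.4874, -0.2574, 0.0101]
eef_rot: [-0.441, -0.553, 0.553, 0.441]
contact_force: [-0.3, 0.9, 0.4]
opening: 1.001
t 31.35 tcp [ 0.4874 -0.2574  0.0101] yaw 102.88 tilt 0.03 q [ 0.8   1.08 -0.71  1.9   1.19  0.67  1.12] F [-0.3  0.9  0.4] M [ 0.06 -0.16  0.  ] op 88.1
clock: 31.95
tool_pos: [0.4873, -0.2574, 0.01]
eef_rot: [0.441, 0.553, -0.553, -0.441]
contact_force: [-0.5, 0.3, 3.1]
opening: 0.732
t 31.95 tcp [ 0.4873 -0.2574  0.01  ] yaw 102.89 tilt 0.02 q [ 0.81  1.08 -0.71  1.9   1.19  0.67  1.12] F [-0.5  0.3  3.1] M [ 0.25 -0.01  0.  ] op 64.4
```

```bash
python3 -m inch '0 -40 0 0;0 -90 0 0;0 -122 0 0;0 -122 0 0;0 -122 0 0'; python3 -m inch '0 0 0 0'; python3 go.py .5405 .012 .132 80.2
```

```text
clock: 32.45
tool_pos: [0.4869, -0.2581, 0.1318]
eef_rot: [-0.441, -0.553, 0.553, 0.441]
contact_force: [0.9, -0.2, -0.6]
opening: 0.736
clock: 32.55
tool_pos: [0.486, -0.2578, 0.1303]
eef_rot: [-0.44, -0.552, 0.553, 0.442]
contact_force: [-0.9, -0.0, -0.6]
opening: 0.737
t 32.55 tcp [ 0.486  -0.2578  0.1303] yaw 102.87 tilt 0.16 q [ 0.88  0.9  -0.86  1.87  0.93  0.83  1.32] F [-0.9 -0.  -0.6] M [ 0.07 -0.15 -0.03] op 64.9
shift mm [ 250.85   -1.76 -113.24] spin 22.67 (alt -157)
```

```bash
python3 -m inch '250.5 -2 -113 22.5;250.5 -2 -113 22.5;250.5 -2 -113 22.5;250.5 -2 -113 22.5;250.5 -2 -113 22.5;250.5 -2 -113 22.5;250.5 -2 -113 22.5;250.5 -2 -113 22.5'; python3 -m inch '0 0 0 0;0 0 0 0;0 0 0 0'; python3 go.py .5405 .012 .132 80.2;  python3 - <<'E'
from h import *
import pickle
D={"scene":r.snapshot("scene")}
pickle.dump(D,open("D18.pkl","wb"))
f=D["scene"]["frame"][140:205,235:305,::-1]
cv2.imwrite("pics/o21.png",cv2.convertScaleAbs(cv2.resize(f,None,fx=9,fy=9,interpolation=2),alpha=1.4,beta=-20))
E
```

```text
clock: 33.35
tool_pos: [0.5405, 0.0121, 0.1323]
eef_rot: [-0.539, -0.456, 0.458, 0.54]
contact_force: [-1.0, -0.7, 0.2]
opening: 0.734
clock: 33.65
tool_pos: [0.5412, 0.0103, 0.1334]
eef_rot: [0.541, 0.455, -0.456, -0.541]
contact_force: [0.7, -0.2, -0.6]
opening: 0.731
t 33.65 tcp [0.5412 0.0103 0.1334] yaw 80.26 tilt 0.06 q [ 0.32  0.85 -0.74  1.9   0.85  0.74  0.48] F [ 0.7 -0.2 -0.6] M [ 0.1  -0.13  0.04] op 64.4
shift mm [1.52 1.44 0.97] spin 0.06 (alt -180)
```

View pics/o21.png

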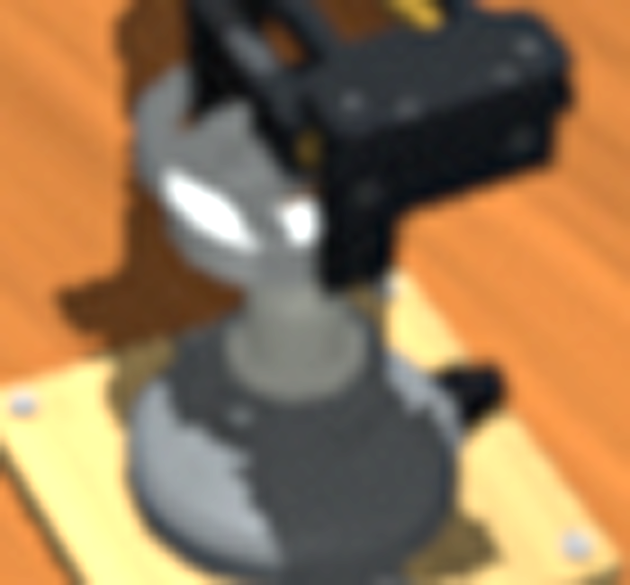

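```bash
cat > ov6.py <<'E'
from h import *
import pickle,sys
D=pickle.load(open(sys.argv[1],"rb")); x,y,z=map(float,sys.argv[3:6])
d=D["scene"]; u0,v0,w,h,s=235,140,70,65,9
f=d["frame"][v0:v0+h,u0:u0+w,::-1]; f=cv2.convertScaleAbs(cv2.resize(f,None,fx=s,fy=s,interpolation=2),alpha=1.4,beta=-20)
T=lambda P:((pj(d,P)-[u0,v0]+.5)*s-.5).astype(np.float32)
for P,o,c in((RG[0],[x,y,z],(0,255,0)),(circ(.017,.016),[x,y,z],(0,255,0)),(circ(.0325,0),[x,y,z],(0,255,255)),(circ(.0215,.072),[.5441,.0202,0],(0,0,255))):
    q=T(P+o); cv2.polylines(f,[(cv2.convexHull(q)).round().astype(np.int32)],True,c,1)
cv2.imwrite(sys.argv[2],f)
E
python3 ov6.py D18.pkl pics/o22.png .5443 .0183 .1234
```

```text
(no output)
```

View pics/o22.png

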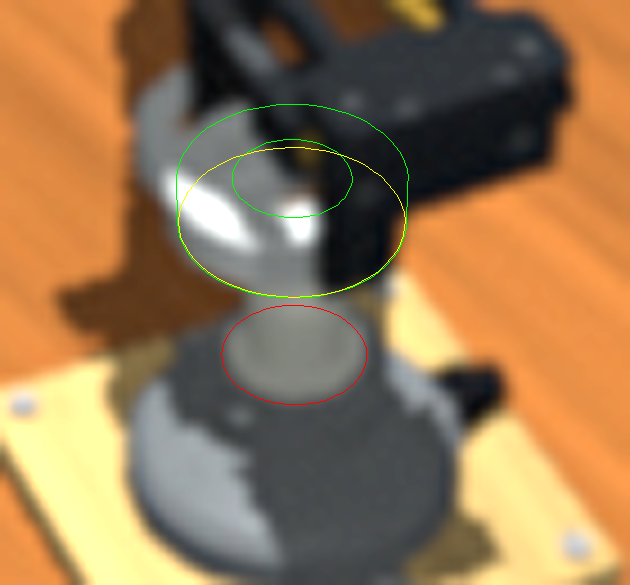

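Run:
```python
from h import *
import pickle
D=pickle.load(open("D18.pkl","rb"))
d=D["scene"]; u0,v0,w,h,s=246,150,36,36,20
f=d["frame"][v0:v0+h,u0:u0+w,::-1]; f=cv2.convertScaleAbs(cv2.resize(f,None,fx=s,fy=s,interpolation=2),alpha=1.5,beta=-20)
for dx,dy,c in((0,0,(0,255,0)),):
    q=((pj(d,circ(.0325,0)+[.5443,.0183,.1234])-[u0,v0]+.5)*s-.5); cv2.polylines(f,[q.round().astype(np.int32)],True,c,1)
cv2.imwrite("pics/o23.png",cv2.resize(f,(600,600)))
```

```text
(no output)
```

View pics/o23.png

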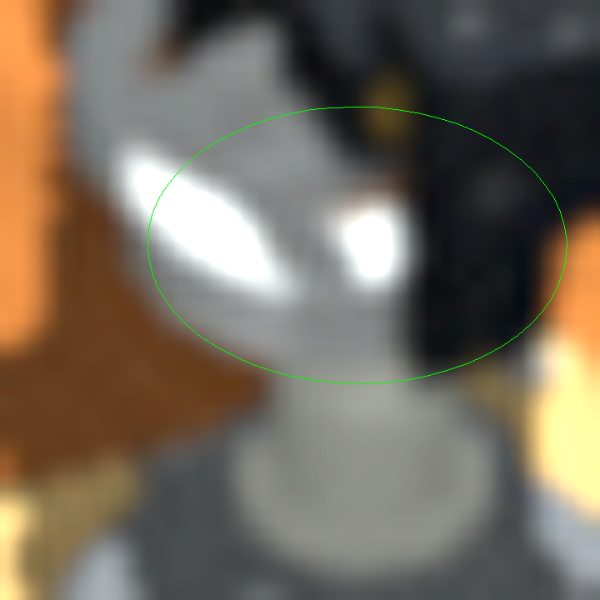

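```bash
python3 -m inch '1.6 10 2.7 0;1.6 26 2.7 0;1.6 26 2.7 0;1.6 26 2.7 0;1.6 26 2.7 0'; python3 go.py;  python3 - <<'E'
from h import *
import pickle
D={"scene":r.snapshot("scene")}
pickle.dump(D,open("D19.pkl","wb"))
d=D["scene"]; u0,v0,w,h,s=246,150,36,40,20
f=d["frame"][v0:v0+h,u0:u0+w,::-1]; f=cv2.convertScaleAbs(cv2.resize(f,None,fx=s,fy=s,interpolation=2),alpha=1.5,beta=-20)
for P,c in((circ(.0325,0)+[.5441,.0202,.0972],(0,255,0)),(circ(.0325,.016)+[.5441,.0202,.0972],(0,255,0)),(circ(.0245,.072)+[.5441,.0202,0],(0,0,255))):
    q=((pj(d,P)-[u0,v0]+.5)*s-.5); cv2.polylines(f,[q.round().astype(np.int32)],True,c,1)
cv2.imwrite("pics/o24.png",cv2.resize(f,(540,600)))
E
```

```text
clock: 34.2
tool_pos: [0.5393, 0.0141, 0.1081]
eef_rot: [0.54, 0.457, -0.456, -0.54]
contact_force: [-0.1, -0.3, -1.1]
opening: 0.731
t 34.2 tcp [0.5393 0.0141 0.1081] yaw 80.39 tilt 0.04 q [ 0.3   0.88 -0.7   1.92  0.9   0.69  0.43] F [-0.1 -0.3 -1.1] M [ 0.13 -0.16 -0.03] op 64.3
```

View pics/o24.png

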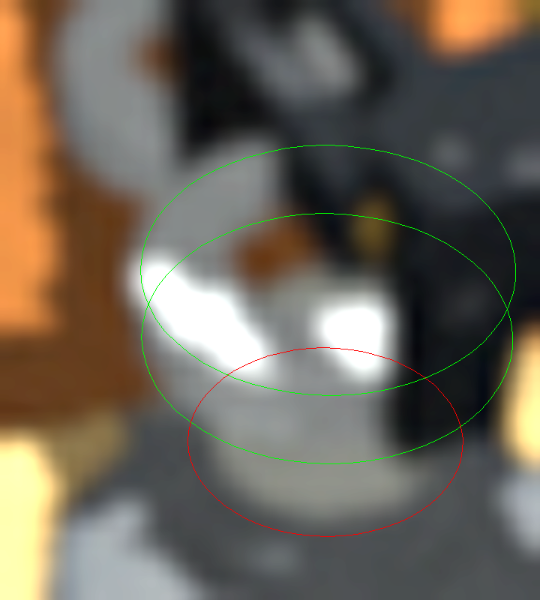

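```bash
python3 -m inch '0 5 0 0;0 10 0 0;0 10 0 0;0 10 0 0' - 10 >/dev/null; python3 go.py; python3 -m inch '0 5 0 0;0 8 0 0;0 8 0 0;0 8 0 0'>/dev/null; python3 go.py
```

```text
t 34.65 tcp [0.5389 0.0139 0.0976] yaw 80.39 tilt 0.02 q [ 0.29  0.9  -0.69  1.93  0.92  0.67  0.41] F [-0.5  0.2 -0.8] M [ 0.01 -0.11 -0.  ] op 64.2
t 35.05 tcp [0.539  0.0139 0.0897] yaw 80.39 tilt 0.01 q [ 0.28  0.91 -0.68  1.93  0.94  0.66  0.4 ] F [-0.4  0.  -0.6] M [ 0.03 -0.11  0.01] op 64.8
```

```bash
python3 -m inch '0 3 0 0;0 6 0 0;0 6 0 0;0 6 0 0'>/dev/null; python3 go.py; for i in 1 2 3; do python3 -m inch '0 1 0 0;0 1.5 0 0;0 1.5 0 0'>/dev/null; python3 go.py; done
```

```text
t 35.45 tcp [0.539  0.0139 0.0837] yaw 80.39 tilt 0.01 q [ 0.27  0.92 -0.67  1.93  0.95  0.65  0.39] F [-0.   0.2 -1.1] M [ 0.05 -0.11 -0.03] op 64.8
t 35.75 tcp [0.5391 0.0139 0.0823] yaw 80.38 tilt 0.01 q [ 0.27  0.92 -0.66  1.93  0.95  0.64  0.39] F [ 0.4  0.4 -0. ] M [ 0.06 -0.23  0.06] op 64.8
t 36.05 tcp [0.5391 0.0142 0.0808] yaw 80.39 tilt 0.03 q [ 0.27  0.92 -0.66  1.93  0.96  0.64  0.38] F [-0.   0.6 -1.4] M [ 0.2  -0.12 -0.05] op 64.4
t 36.35 tcp [0.5391 0.0143 0.0793] yaw 80.4 tilt 0.04 q [ 0.27  0.92 -0.66  1.93  0.96  0.64  0.38] F [-0.1  1.4 -0.6] M [ 0.38 -0.15 -0.01] op 64.5
```

```bash
for i in 1 2 3; do python3 -m inch '0.2 1 0 0;0.2 1 0 0;0.2 1 0 0'>/dev/null; python3 go.py; done
```

```text
t 36.65 tcp [0.5392 0.0143 0.0782] yaw 80.39 tilt 0.02 q [ 0.27  0.92 -0.66  1.93  0.96  0.64  0.38] F [-0.1  1.9 -0.9] M [ 0.42 -0.16  0.03] op 64.5
t 36.95 tcp [0.5392 0.0144 0.0772] yaw 80.39 tilt 0.01 q [ 0.27  0.93 -0.66  1.93  0.96  0.64  0.38] F [-0.4  2.2 -0.6] M [ 0.39 -0.25 -0.  ] op 64.8
t 37.25 tcp [0.5392 0.0144 0.0762] yaw 80.38 tilt 0.01 q [ 0.27  0.93 -0.66  1.93  0.97  0.63  0.37] F [ 0.5  1.5 -0.3] M [ 0.29 -0.26 -0.01] op 64.9
```

```bash
for i in 1 2; do python3 -m inch '0.2 0.8 0 0;0.2 0.8 0 0;0.2 0.8 0 0'>/dev/null; python3 go.py; done
```

```text
t 37.55 tcp [0.5392 0.0144 0.0759] yaw 80.38 tilt 0.06 q [ 0.27  0.93 -0.65  1.93  0.97  0.63  0.37] F [-1.1 -0.2  5.1] M [0.09 0.08 0.03] op 64.9
t 37.85 tcp [0.5393 0.0144 0.0757] yaw 80.37 tilt 0.1 q [ 0.27  0.93 -0.65  1.93  0.97  0.63  0.37] F [-1.8 -0.6 10.9] M [-0.12  0.3   0.05] op 64.9
```

```bash
python3 -m inch '0 -1 0 0;0 -1 0 0' - 12 >/dev/null; python3 go.py; python3 -m inch '0 0.5 0 8;0 1 0 16;0 1.4 0 24;0 1.4 0 24'>/dev/null; python3 go.py
```

```text
t 38.05 tcp [0.5393 0.0144 0.0758] yaw 80.37 tilt 0.05 q [ 0.27  0.93 -0.65  1.93  0.97  0.63  0.37] F [-0.8 -0.2  4.4] M [-0.06  0.08  0.02] op 64.8
t 38.45 tcp [0.5394 0.0156 0.0744] yaw 56.39 tilt 0.04 q [ 0.21  0.9  -0.55  1.94  0.89  0.56  0.03] F [-0.4  2.5  2.5] M [ 0.45  0.04 -0.08] op 64.7
```

```bash
python3 -m inch '0.4 0.5 0 8;0.8 1 -0.1 16;1.2 1.5 -0.3 24;1.2 1.5 -0.3 24'>/dev/null; python3 go.py
```

```text
t 38.85 tcp [0.5403 0.0167 0.0729] yaw 32.57 tilt 0.04 q [ 0.15  0.89 -0.45  1.94  0.78  0.5  -0.29] F [0.  3.4 4.2] M [ 0.64  0.02 -0.1 ] op 64.6
```

```bash
python3 -m inch '0.6 0.5 0.4 8;0.8 0.5 0.4 8'>/dev/null; python3 go.py;python3 -m inch '0.4 0.5 0 8;0.4 0.5 0 8'>/dev/null; python3 go.py
```

```text
t 39.05 tcp [0.5405 0.0172 0.0723] yaw 24.65 tilt 0.03 q [ 0.13  0.88 -0.41  1.94  0.74  0.48 -0.39] F [-0.9  2.9  4.2] M [ 0.63  0.22 -0.07] op 64.6
t 39.25 tcp [0.5409 0.0173 0.0718] yaw 16.69 tilt 0.03 q [ 0.11  0.88 -0.38  1.94  0.7   0.46 -0.49] F [-0.3  3.6  2.5] M [ 0.65  0.15 -0.1 ] op 64.6
```

```bash
for i in 1 2; do python3 -m inch '0.4 0.5 0 8;0.4 0.5 0 8'>/dev/null; python3 go.py; done
```

```text
t 39.45 tcp [0.5415 0.0172 0.0713] yaw 8.71 tilt 0.02 q [ 0.09  0.87 -0.34  1.94  0.65  0.44 -0.59] F [-1.   3.1  3.9] M [ 0.59 -0.02 -0.06] op 64.5
t 39.65 tcp [0.542  0.0172 0.0711] yaw 0.71 tilt 0.04 q [ 0.07  0.87 -0.31  1.94  0.6   0.42 -0.68] F [0.1 3.1 6.2] M [ 0.53  0.09 -0.08] op 65.1
```

```bash
for i in 1 2; do python3 -m inch '0.4 0.2 0 6;0.4 0.2 0 6'>/dev/null; python3 go.py; done
```

```text
t 39.85 tcp [0.5424 0.0172 0.0711] yaw -5.24 tilt 0.03 q [ 0.05  0.87 -0.28  1.94  0.56  0.41 -0.75] F [-1.1  2.4  8.2] M [ 0.48  0.2  -0.13] op 64.4
t 40.05 tcp [0.5428 0.0171 0.071 ] yaw -11.25 tilt 0.04 q [ 0.04  0.87 -0.26  1.94  0.52  0.4  -0.82] F [-0.4  2.5  9.6] M [ 0.55  0.26 -0.09] op 64.6
```

```bash
python3 -m inch '0.3 -1.1 -0.2 5;0.3 -1.1 -0.2 5'>/dev/null; python3 go.py; for i in 1 2; do python3 -m inch '0.3 0 -0.2 5;0.3 0 -0.2 5'>/dev/null; python3 go.py; done
```

```text
t 40.25 tcp [0.5426 0.0172 0.0712] yaw -16.24 tilt 0.06 q [ 0.03  0.87 -0.24  1.94  0.49  0.4  -0.87] F [-0.4  3.8  1.1] M [ 0.82  0.06 -0.13] op 64.8
t 40.45 tcp [0.5429 0.0171 0.0711] yaw -21.28 tilt 0.06 q [ 0.02  0.86 -0.22  1.94  0.45  0.39 -0.92] F [-0.1  5.7 -1.2] M [ 1.13  0.01 -0.1 ] op 64.5
t 40.65 tcp [0.5426 0.0159 0.0711] yaw -26.29 tilt 0.09 q [ 0.01  0.86 -0.2   1.94  0.42  0.38 -0.98] F [-0.8  3.8 -0.7] M [0.67 0.11 0.18] op 64.8
```

```bash
python3 -m inch '0 0 0 3;0 0 0 3;0 0 0 3'>/dev/null; python3 go.py
python3 - <<'E'
from h import *
import pickle
D={"scene":r.snapshot("scene")}
pickle.dump(D,open("D20.pkl","wb"))
f=D["scene"]["frame"][135:205,230:310,::-1]
cv2.imwrite("pics/o25.png",cv2.convertScaleAbs(cv2.resize(f,None,fx=8.5,fy=8.5,interpolation=2),alpha=1.4,beta=-20))
E
```

```text
t 40.95 tcp [0.5421 0.0148 0.0712] yaw -29.4 tilt 0.17 q [-0.    0.86 -0.19  1.94  0.4   0.38 -1.01] F [-2.   0.  -0.3] M [0.03 0.39 0.49] op 65.0
```

View pics/o25.png

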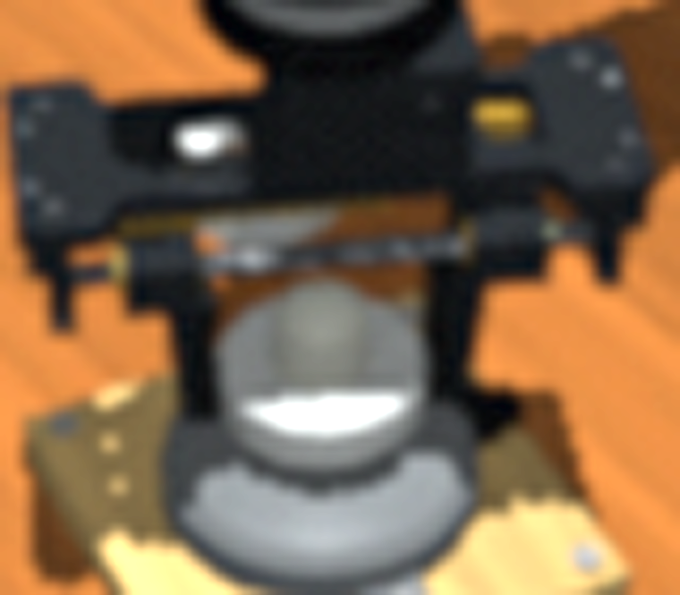

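```bash
python3 -m inch '0 0 0 0;0 0 0 0;0 0 0 0' 1; python3 go.py; python3 -m inch '0 -30 0 0;0 -80 0 0;0 -80 0 0;-80 -80 -60 0;-150 -80 -110 0;-150 -80 -110 0;-150 -80 -110 0;-150 -80 -110 0' >/dev/null; python3 go.py
python3 - <<'E'
from h import *
import pickle
D={c:r.snapshot(c) for c in("scene","top")}
pickle.dump(D,open("D21.pkl","wb"))
d=D["scene"]["frame"][145:205,235:300]; e=D["top"]["frame"][195:255,235:300]
cv2.imwrite("pics/o26.png",cv2.resize(np.hstack([d,e])[...,::-1],None,fx=6,fy=6,interpolation=2))
E
```

```text
clock: 41.3
tool_pos: [0.5439, 0.0155, 0.0717]
eef_rot: [-0.684, 0.181, -0.181, 0.684]
contact_force: [-0.0, -0.3, -0.0]
opening: 0.985
t 41.3 tcp [0.5439 0.0155 0.0717] yaw -29.66 tilt 0.07 q [-0.    0.86 -0.19  1.94  0.4   0.38 -1.01] F [-0.  -0.3 -0. ] M [-0.01 -0.04  0.02] op 86.7
t 42.1 tcp [ 0.3517 -0.007   0.1517] yaw -29.62 tilt 0.51 q [-0.05  0.59 -0.1   2.44  0.45  0.13 -1.1 ] F [ 1.1  0.1 -0.7] M [-0.07 -0.04  0.05] op 88.0
```

View pics/o26.png

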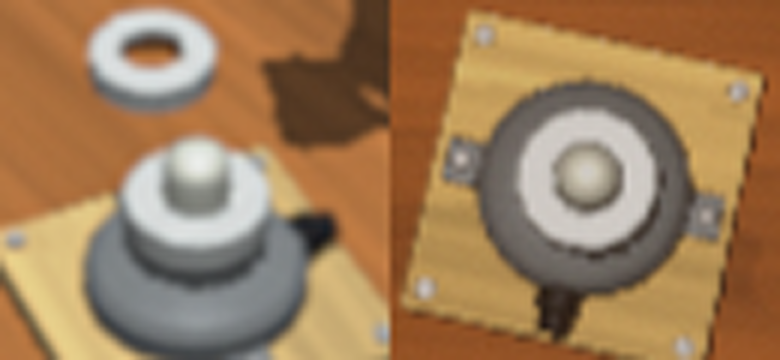

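The ring sits level and centred, scene (178,268), top (225,268). I'll check that it is really snug by gripping lightly and turning a few degrees, at a force where the pads slip before overtightening.

```bash
python3 go.py .5430 .0155 .152 -29.6
```

```text
t 42.2 tcp [ 0.3589 -0.0054  0.1516] yaw -29.6 tilt 0.06 q [-0.05  0.6  -0.1   2.43  0.45  0.13 -1.1 ] F [ 1.   0.7 -0.3] M [-0.02 -0.11 -0.06] op 87.8
shift mm [149.69  -0.25 109.11] spin -0.0 (alt +180)
```

```bash
python3 -m inch '148.8 0 107 0;148.8 0 107 0;148.8 0 107 0;148.8 0 107 0;148.8 40 107 0;148.8 79 107 0;148.8 79 107 0;148.8 79 107 0' >/dev/null; python3 go.py; python3 -m inch '0 0 0 0;0 0 0 0;0 0 0 0;0 0 0 0;0 0 0 0' -1 6 >/dev/null; python3 go.py; python3 -m inch '0 0 0 2;0 0 0 2;0 0 0 2' >/dev/null; python3 go.py
```

```text
t 43.0 tcp [0.5416 0.0142 0.0725] yaw -29.63 tilt 0.02 q [ 0.01  0.86 -0.21  1.94  0.43  0.38 -1.05] F [-0.5 -0.2 -0.8] M [-0.   -0.09 -0.02] op 88.1
t 43.5 tcp [0.5416 0.014  0.0738] yaw -29.62 tilt 0.14 q [ 0.01  0.86 -0.21  1.94  0.43  0.38 -1.05] F [-0.5 -0.1  7.2] M [-0.07  0.11  0.01] op 65.4
t 43.8 tcp [0.5417 0.0142 0.0735] yaw -31.57 tilt 0.14 q [ 0.01  0.86 -0.2   1.94  0.42  0.38 -1.07] F [ 0.1 -0.1  6.5] M [-0.02 -0.06  0.14] op 65.2
```

```bash
python3 -m inch '0 0 0 2;0 0 0 2;0 0 0 2' >/dev/null; python3 go.py
```

```text
t 44.1 tcp [0.5418 0.0143 0.0732] yaw -33.58 tilt 0.14 q [ 0.    0.86 -0.19  1.94  0.41  0.38 -1.09] F [0.9 1.  6.2] M [ 0.01 -0.19  0.21] op 65.3
```

```bash
python3 -m inch '0 0 0 0;0 0 0 0;0 0 0 0;0 -30 0 0;0 -80 0 0;0 -80 0 0;-80 -80 -60 0;-150 -80 -110 0;-150 -80 -110 0;-150 -80 -110 0' 1 >/dev/null; python3 -m inch '0 0 0 0;0 0 0 0' >/dev/null; python3 go.py
python3 - <<'E'
from h import *
D={c:r.snapshot(c) for c in("scene","top")}
d=D["scene"]["frame"][145:205,235:300]; e=D["top"]["frame"][195:255,235:300]
cv2.imwrite("pics/o27.png",cv2.resize(np.hstack([d,e])[...,::-1],None,fx=6,fy=6,interpolation=2))
E
```

```text
t 45.3 tcp [0.3548 0.0055 0.1524] yaw -33.59 tilt 0.01 q [-0.08  0.59 -0.1   2.44  0.45  0.12 -1.2 ] F [-0.2  0.7 -0. ] M [-0.02 -0.04 -0.03] op 87.9
```

View pics/o27.png

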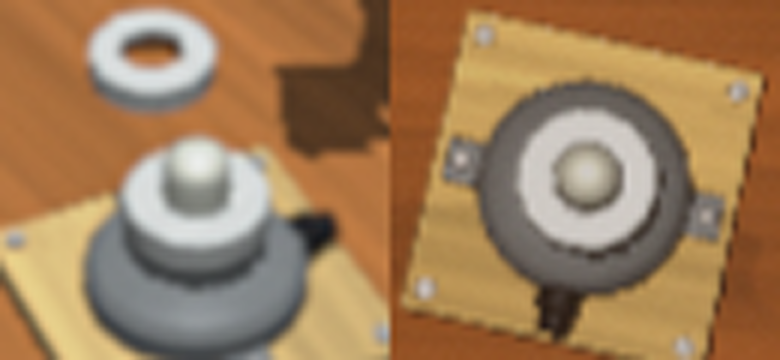

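The ring is level and concentric with the dome, and the gripper is clear of everything. Handing in.

```bash
python3 -c "
from plant import r
print(r.finish_job())"
```

```text
the job is handed in; nothing more can be done
None
```

I set the white glass into the lamp's cell, put the farther ring (0.55 m from the base) over it and screwed it down clockwise. I handed the job in at about 45 s.

**Glass:** The first two releases left it tilted on the rim. I gripped it again with the jaws turned and worked it sideways until it dropped in. Before the ring went on, the top view showed it flat and concentric in the cell. The scene view put it about 1.4 pixels higher than my model of a seated glass.

**Ring:** It passed under the thread starts and met the glass with its foot about 11 mm below the rim. I turned it roughly 6 degrees past where the torque began to rise.

**Snugness, where the checks disagree:**
- Just before I let go, the wrist moment read 0.49 N m, above the 0.4 limit for too tight. Part of that may be sideways load on the ring, but I could not separate it. The rotation past contact suggests a clamp of about 25–30 N.
- A second light grip at 6 N, turned 4 degrees, read 0.14 and then 0.21 N m without the ring running free. That fits a snug ring, though the pads could also have been slipping at that force.

**Last pictures:** The ring is level and centred on the dome and the gripper is clear. I never reached for the bystanders or the look-alikes, but I did not measure their positions again at the end.

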